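# Go / no-go check of a handpiece coupling

### The arm

A 6-joint arm with a two-finger parallel gripper is mounted at the origin on the work surface. World frame = base frame: x ahead of the robot, y to its left, z up, the work surface at z = 0. Lengths are in m, angles in degrees, forces in N, time in s.
With the tool pointing down it reaches from about 0.25 to 0.725 m from the base axis. Payload 9.7 kg.
Tool frame: the origin (TCP) lies at the very end of the fingers, on their centre line; the grasp point (between the pads) lies 19 mm behind it (bot.grip_point_offset is the z of the grasp point in the tool frame, in m); z points along the fingers, x is the direction in which the jaws open and shut, and the axes are right-handed (so a half turn about z gives the same grasp; the last joint's range is limited). The gripper opens to 85 mm and grips with 20 to 120 N. Pads are 22 mm wide; open, the fingers measure 114 mm over their backs; the gripper's body (76 mm by 85 mm) begins 54 mm behind the grasp point. The pads swing forward as they close: fully open they stand 13 mm farther back than shut.
Start: joints at [72.193, 4.979, 10.078, 95.1, 0, 90], TCP at [0.168, 0.524, 0.231] pointing down, gripper open.
Joint ranges: [-179.16, 179.16], [-48.56, 103.87], [-65.8, 70.77], [-126.05, 130.52], [-82.76, 87.17], [-180, 180]. Speed limits (degrees/s): [127.2, 127.2, 147.25, 180, 180, 180].

### API

Orientations are given as [roll, pitch, yaw] about the fixed x, y, z axes, in that order (R = Rz(yaw) Ry(pitch) Rx(roll)).
In Python, from workcell import get_obs, viewer, job_done, bot gives the robot as it stands.
- The arm moves only by the shell command python3 -m handwheel 'ROWS' [FORCE]. ROWS is JSON, a list of rows, each a list of 5 numbers: the closure, from 0 (fully open) to 1 (shut), then the shift along the world's x, y, z in m, then the turn about the world's z in degrees. A call has 1 to 5 rows; each row is the pose to reach, as a shift and turn from the pose measured when the call began; what a row does not reach only later rows make up. A row lasts 1/10 s, in which the tool goes at most 50 mm and 8.59 degrees, less where a joint would pass 70% of its speed; a pose out of reach is approached as far as the arm can. A call with a gripper value outside its range is refused whole. The fingers move at their own pace and stop on an object; FORCE is the grip in N (left out, the last holds). Time passes only in rows, so rows that repeat a pose let the fingers close. It gives the time, the measured TCP pose, the force and the opening at its end, in the units of the state.
- get_obs(): the state, without advancing time (a new reading comes with each control period).
- viewer.camera(name): name is "scene" or "top" or "wrist"; returns a dict with "color" (400x640x3 uint8, blue, green, red), "K" (3x3 intrinsics, pixels), "dist_coeffs" ([k1, k2, p1, p2, k3] as OpenCV has them; the pictures are not rectified), "origin" and "orientation" of the camera in the world. Camera axes: x right, y down, z forward; pixel columns grow to the right and rows downward; lengths in m; the calibration is good to about 2 mm. A picture is of the moment at which its call begins. There is no depth.
- job_done(): hands the job in, once; it reports no verdict.
The state is a dict: "time": time; "q": joint angles; "qd": joint speeds; "joint_efforts": joint torques, N m; "ee_pos": TCP position; "tcp_rot": TCP orientation; "wrist_force": force on the tool from outside, world axes, zero at the start; "torque": the same for the moment, N m; "opening": finger opening in m.
Only numpy, scipy, OpenCV 4.12 (cv2) and the standard library are available. Lean on these libraries where they do the work, as an engineer would, in place of code of your own. Each camera call takes 0.05 s, during which the arm holds its last target.

### The job

Check the cleaned collared coupling from the white rack in the bench gap gauge: hold it upright with its shank down between the jaws, push it through the go gap into the open bay, then on against the narrow sprung no-go gap, which must stop it, and lean on that with a steady 8 N or so for a good second. Keep it gentle: the jaws are adjustable, so find both gaps by feel, and where the part binds, ease off and realign instead of forcing it. Then lift it out, stand it upright in the wide compartment of the steel tray and let go, leaving everything else where it is.

Things in the scene. Friction and masses are not known exactly. Their poses are not given: they have to be found in the camera images.
- coupling_mid (a point): The coupling to check: round upright steel part, 100 mm tall, 0.16-0.24 kg, in one of the rack's two holes. From the foot up: shank 20 mm diameter to 45 mm, collar 30 mm diameter to 51 mm, grip barrel 24 mm diameter to 100 mm (grasp there). The point is on its axis, 50 mm above its foot; z up. The collarless 50 mm tall, 20 mm thick sleeve in the other hole is not it and stays.
- rack: White plastic block, fixed, 150 x 60 mm and 20 mm high, with two holes 23 mm wide and 12 mm deep, 40 mm either side of its middle along its x axis; in a hole the coupling's foot is 8 mm above the table. Origin: centre of the underside.
- gauge: Base plate of the fixed plain steel gap gauge, 12 mm thick, 90 mm wide. Origin on the table; x is the push direction (go jaws, open bay, no-go jaws), y = 0 its middle line, z up. It runs from x = -85 to 140 mm and is clear before x = -20 mm; nothing on it is over 42 mm above the table. Run the shank with its foot 5 to 10 mm above the plate: the collar then clears all jaws. Over 20 N spoils it.
- gauge_mid (a point): Point on the base plate's top (12 mm up), on its middle line, half-way along the go jaws (gauge x = -5 mm); axes as the gauge's. The go jaws are two blocks, gauge x = -20 to 10 mm, 42 mm tops, with a straight 22 mm gap (1 mm play either side of the shank, square corners, no lead-in). They are adjustable: the gap's middle is clamped anywhere up to 8 mm to either side of y = 0.
- gauge_end (a point): Point on the base plate's top, middle line, at its far end (gauge x = 140 mm); axes as the gauge's. The no-go jaws (15 mm gap on y = 0, 41 mm tops) ride on a sprung carriage, 5 N per mm, no preload, 6 mm travel along x. The head is adjustable: the jaws' front faces rest anywhere from x = 50 to 80 mm; the shank meets them with its axis about 6.6 mm short. The bay from x = 10 mm up to them is open.
- tray_spot (a point): Centre of the floor of the tray's wide compartment, 4 mm above the table; axes as the tray's. The tray is a fixed steel tray, 150 x 120 mm, walls 25 mm high over the table; a divider along its x parts it into a wide compartment (142 mm along x, 75 mm along y, empty) and a narrow one on the +y side (a dental handpiece lies in it).
Things that resemble listed ones, but are neither listed nor needed, are in the scene too. What is shaped like the part that bears coupling_mid but red is not meant. There is more than one size of the gauge; the one meant has the size given above.

How it is judged:
By the outcome, as a careful person would: the job done as asked, in the order asked, and still so for the second after the job is handed in, with the robot touching nothing.
It also fails if it takes over 72 s, if anything falls off the work surface, if the arm or the gripper's body presses on something with over 40 N, if the wrist force passes 120 N, or if a joint passes its speed limit or range.

## Working session

There is one attempt and no reset: what is moved stays moved. The work goes in short steps, Python scripts to look and compute and a shell command to move; the robot and the scene stay as the last step left them, time stands still between calls to the robot, and variables do not carry over. Pictures are saved under pics/ and viewed, and the job is handed in when it is done.

```bash
ls; mkdir -p pics; python3 - <<'E'
from workcell import get_obs, viewer, bot
import cv2
print(get_obs())
print(bot.grip_point_offset)
for n in ["scene","top","wrist"]:
    c=viewer.camera(n); cv2.imwrite(f"pics/{n}0.png",c["color"]); print(n,c["K"],c["dist_coeffs"],c["origin"],c["orientation"])
E
```

```text
pics
{'time': 0.0, 'q': array([7.21924711e+01, 5.01021008e+00, 1.00327193e+01, 9.51027794e+01,
       2.54977021e-03, 8.99986451e+01]), 'qd': array([-0.04649078, -0.06820846, -0.00716273,  0.00843901, -0.0050371 ,
       -0.01223171]), 'joint_efforts': array([-1.08200406e-03, -5.20381057e+01,  4.64809477e+01,  1.62630365e-02,
       -1.59977408e-04, -2.56623011e-06]), 'ee_pos': array([0.16810806, 0.52340047, 0.23057611]), 'tcp_rot': array([-1.79997448e+02,  8.02701011e-02,  7.21938260e+01]), 'wrist_force': array([-0.16137751, -0.05141214, -0.12394557]), 'torque': array([ 0.02411799,  0.02388254, -0.0038479 ]), 'opening': 0.08502689674475768}
-0.0187
scene [[402.21910341   0.         320.71105059]
 [  0.         402.21910341 199.52537695]
 [  0.           0.           1.        ]] [-0.09820139  0.          0.          0.          0.        ] [1.14156551 0.0334111  0.75190871] [-135.59839752    0.40878369   92.63893171]
top [[515.57396485   0.         319.14683425]
 [  0.         515.57396485 199.98889144]
 [  0.           0.           1.        ]] [-0.08690926  0.          0.          0.          0.        ] [0.26931947 0.00104385 0.99542306] [-1.66856273e+02 -1.23043936e-02 -9.63569555e+01]
wrist [[286.54481709   0.         320.50506619]
 [  0.         286.54481709 197.2248625 ]
 [  0.           0.           1.        ]] [-0.04750906  0.          0.          0.          0.        ] [0.09024912 0.54921307 0.37245434] [1.61260033e+02 3.88282561e-02 7.21663443e+01]
```

View pics/scene0.png

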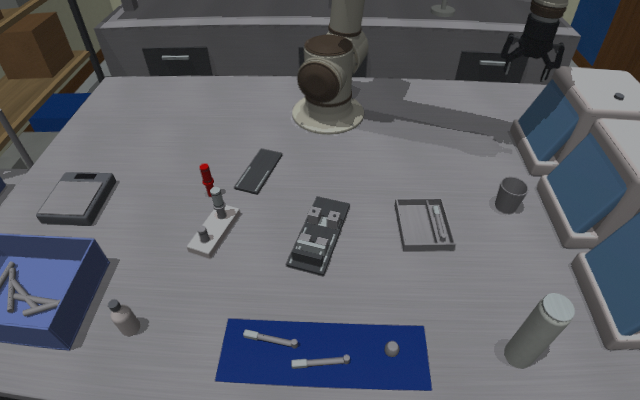

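View pics/top0.png

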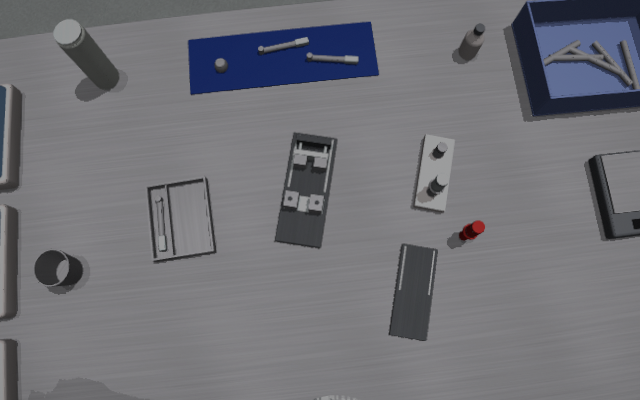

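View pics/wrist0.png

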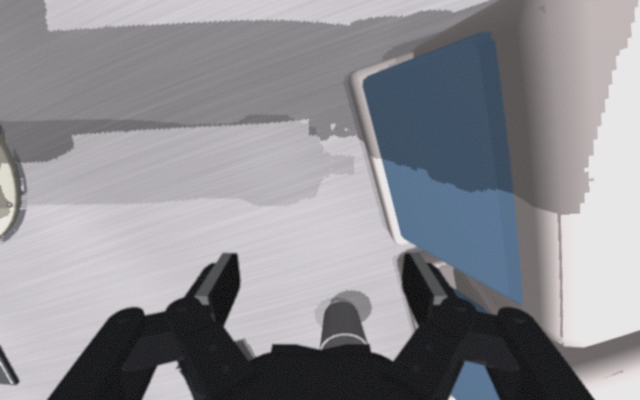

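Top view: the gauge with jaws is at about (305,190) and the smaller decoy without jaws at (413,290). The rack is at (434,173), with the coupling in its lower hole at about (436,187). The red part is at (472,231) and the tray at (181,219). Next I'll measure on zoomed crops.

```bash
cat > h.py <<'E'
import numpy as np, cv2
from scipy.spatial.transform import Rotation as R
from workcell import viewer,get_obs
def cam(n): return viewer.camera(n)
def rot(c): return R.from_euler('xyz',c["orientation"],degrees=True).as_matrix()
def ray(c,p):
    u=cv2.undistortPoints(np.array([[p]],float),c["K"],np.array(c["dist_coeffs"])).ravel()
    return np.array(c["origin"]), rot(c)@np.array([u[0],u[1],1.])
def plane(c,p,z):
    o,d=ray(c,p); return o+d*(z-o[2])/d[2]
def two(c1,p1,c2,p2):
    o1,d1=ray(c1,p1);o2,d2=ray(c2,p2)
    A=np.stack([d1,-d2],1); s=np.linalg.lstsq(A,o2-o1,rcond=None)[0]
    a=o1+s[0]*d1;b=o2+s[1]*d2
    return (a+b)/2,np.linalg.norm(a-b)
def proj(c,P):
    M=rot(c); r,_=cv2.Rodrigues(M.T); t=-M.T@np.array(c["origin"])
    return cv2.projectPoints(np.array(P,float).reshape(-1,1,3),r,t,c["K"],np.array(c["dist_coeffs"]))[0].reshape(-1,2)
def crop(c,x0,y0,w,h,s,f):
    im=cv2.resize(c["color"][y0:y0+h,x0:x0+w],None,fx=s,fy=s,interpolation=cv2.INTER_CUBIC)
    im=cv2.convertScaleAbs(im,alpha=1.5)
    st=10
    for k in range(0,w,st): cv2.line(im,(k*s,0),(k*s,6 if (x0+k)%50 else 14),(0,255,255),1); 
    for k in range(0,h,st): cv2.line(im,(0,k*s),(6 if (y0+k)%50 else 14,k*s),(0,255,255),1)
    cv2.imwrite(f,im)
E
python3 - <<'E'
from h import *
import pickle
t=cam("top"); s=cam("scene"); pickle.dump((t,s),open("c0.pkl","wb"))
crop(t,260,120,100,140,4,"pics/a1.png")
crop(t,400,120,100,140,4,"pics/a2.png")
crop(s,170,150,200,140,4,"pics/a3.png")
crop(t,130,160,100,120,4,"pics/a4.png")
E
```

```text
(no output)
```

View pics/a1.png

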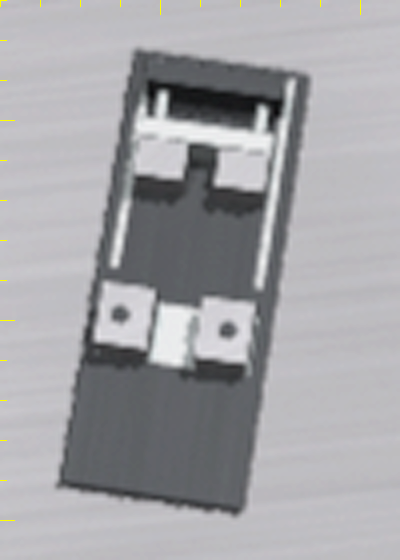

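View pics/a2.png

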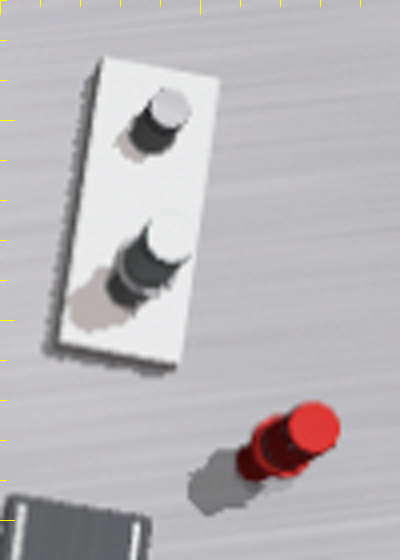

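View pics/a3.png

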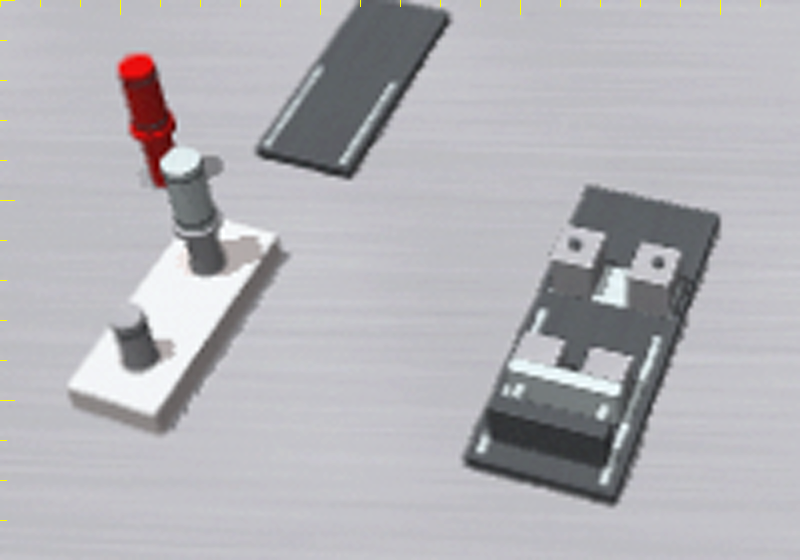

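View pics/a4.png

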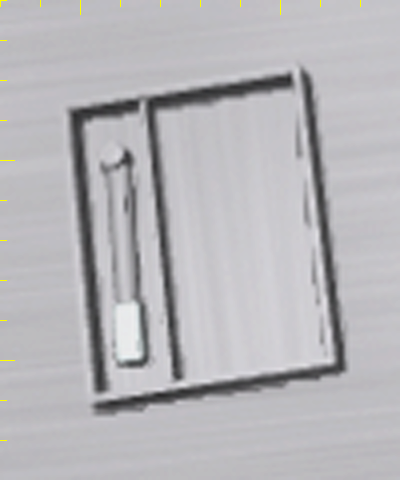

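```bash
python3 - <<'E'
from h import *
import pickle
t,s=pickle.load(open("c0.pkl","rb"))
T=lambda ox,oy,p:(p[0]/4+ox-.375,p[1]/4+oy-.375)
np.set_printoptions(precision=4,suppress=True)
def rect(c,ox,oy,ps,z,name):
    P=np.array([plane(c,T(ox,oy,p),z)[:2] for p in ps]); ctr=P.mean(0)
    e=[np.linalg.norm(P[i]-P[(i+1)%4]) for i in range(4)]
    a=[np.degrees(np.arctan2(*(P[(i+1)%4]-P[i])[::-1])) for i in range(4)]
    print(name,ctr,"edges",np.array(e),"ang",np.array(a)); return P
rect(t,260,120,[(137,50),(309,75),(240,515),(62,487)],.012,"gauge top")
rect(s,170,150,[(465,462),(615,503),(720,215),(587,186)],.012,"gauge scene")
rect(t,400,120,[(104,57),(219,79),(178,362),(58,343)],.020,"rack top")
rect(s,170,150,[(68,388),(158,413),(281,235),(225,214)],.020,"rack scene")
rect(t,130,160,[(72,110),(302,70),(343,370),(97,408)],.025,"tray")
c,g=two(t,T(400,120,(170,240)),s,T(170,150,(183,160))); print("coupling top",c,g)
c,g=two(t,T(400,120,(170,108)),s,T(170,150,(128,318))); print("sleeve top",c,g)
# go jaws inner edges (top 42mm): 
for n,ps in dict(jawL=[(101,281),(157,285),(148,349),(95,342)],jawR=[(204,295),(256,303),(246,365),(196,357)]).items():
    rect(t,260,120,ps,.042,n)
for n,ps in dict(nogoL=[(140,137),(188,140),(180,180),(134,176)],nogoR=[(218,143),(270,151),(262,191),(215,186)]).items():
    rect(t,260,120,ps,.041,n)
E
```

```text
gauge top [ 0.523  -0.0025] edges [0.088  0.2257 0.0867 0.2254] ang [-105.1255  164.7589   74.6883  -14.9239]
gauge scene [ 0.5273 -0.0025] edges [0.0878 0.2276 0.0891 0.2264] ang [  74.4605  165.27   -104.7955  -14.4045]
rack top [ 0.5278 -0.2579] edges [0.0589 0.1484 0.0591 0.1504] ang [-107.5361  162.2875   74.4122  -17.7735]
rack scene [ 0.5272 -0.2527] edges [0.0592 0.148  0.0428 0.1559] ang [  75.2082  162.2586 -112.9944  -23.8372]
tray [0.4869 0.246 ] edges [0.1149 0.15   0.1186 0.1479] ang [ -86.2649 -176.0294   92.7125    2.5345]
coupling top [ 0.4884 -0.2459  0.1071] 0.00044790315171308056
sleeve top [ 0.5661 -0.2708  0.0559] 0.0004282888807651718
jawL [0.5    0.0291] edges [0.0268 0.0315 0.0254 0.0299] ang [-100.5718  166.3794   75.9663  -10.9447]
jawR [ 0.4871 -0.0174] edges [0.0251 0.0305 0.024  0.0304] ang [-105.3535  164.6251   74.3597  -13.2861]
nogoL [0.5757 0.0045] edges [0.0234 0.0206 0.0224 0.02  ] ang [-100.1382  163.1775   78.4334  -14.052 ]
nogoR [ 0.5666 -0.0338] edges [0.0256 0.0206 0.0228 0.0218] ang [-105.5185  162.6362   77.3132  -10.0275]
```

```bash
python3 -m handwheel '[[0,0.02,-0.044,0,-8],[0,0.04,-0.088,0,-16],[0,0.06,-0.132,0,-24],[0,0.08,-0.176,0,-32],[0,0.1,-0.22,0,-40]]'
python3 -m handwheel '[[0,0.02,-0.044,0,-8],[0,0.04,-0.088,0,-16],[0,0.06,-0.132,0,-24],[0,0.08,-0.176,0,-32],[0,0.1,-0.22,0,-40]]'; python3 - <<'E'
from h import *
o=get_obs(); print(o['time'],o['ee_pos'],o['tcp_rot'],o['q'])
E
```

```text
time: 0.75
ee_pos: [0.2684, 0.3018, 0.2309]
tcp_rot: [-180.0, 0.0, 31.9]
wrist_force: [1.5, 0.5, 0.4]
opening: 0.0853
time: 1.25
ee_pos: [0.3687, 0.0799, 0.2311]
tcp_rot: [-180.0, -0.0, -8.4]
wrist_force: [0.3, 1.8, 0.3]
opening: 0.0855
1.25 [0.36868279 0.07989838 0.23114628] [-1.79973980e+02 -4.00025204e-02 -8.41935442e+00] [ 1.22199192e+01 -1.84664440e+01 -1.11384851e+01  9.72813524e+01
  1.02493427e-02  1.10639269e+02]
```

```bash
python3 -m handwheel '[[0,0.01,-0.035,0,-6.5],[0,0.01,-0.06,0.02,-6.5],[0,0.01,-0.06,0.02,-6.5]]'; python3 - <<'E'
from h import *
import pickle
o=get_obs(); print(o['time'],o['ee_pos'],o['tcp_rot'])
c=cam("wrist"); pickle.dump(c,open("w1.pkl","wb")); cv2.imwrite("pics/w1.png",c["color"])
t,s=pickle.load(open("c0.pkl","rb"))
print("red top", two(t,(400+312/4,120+427/4),s,(170+138/4,150+66/4)))
E
```

```text
time: 1.55
ee_pos: [0.3791, 0.0175, 0.2529]
tcp_rot: [-180.0, -0.2, -15.2]
wrist_force: [1.4, 0.7, 1.0]
opening: 0.0854
1.55 [0.37913589 0.01753141 0.25287476] [-1.79962248e+02 -1.65791996e-01 -1.51534452e+01]
red top (array([ 0.39752554, -0.29771165,  0.0979706 ]), np.float64(0.0008902494931892792))
```

View pics/w1.png

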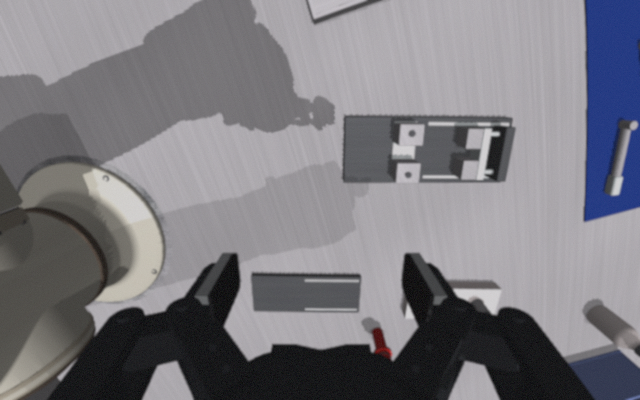

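The wrist view shows the gauge at (345–515, 115–182), its long axis parallel to the image x axis. The go jaws are at (410,133) and (407,172). I'll zoom in to measure.

```bash
python3 - <<'E'
from h import *
import pickle
c=pickle.load(open("w1.pkl","rb")); print(c["origin"],c["orientation"])
crop(c,335,105,190,90,4,"pics/w1a.png")
E
```

```text
[0.40117262 0.09770209 0.39473121] [161.32862634  -0.17126052 -15.17981852]
```

View pics/w1a.png

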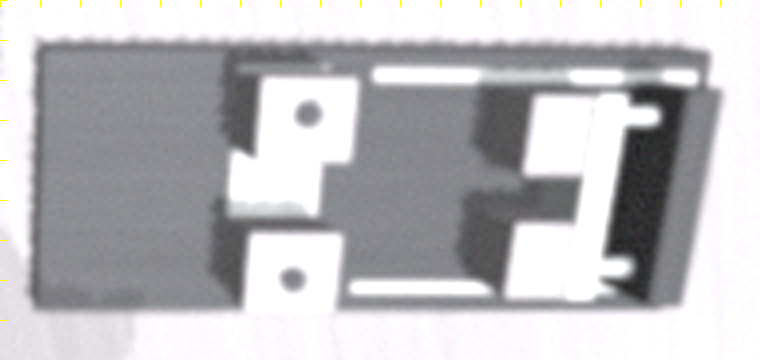

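```bash
python3 - <<'E'
from h import *
import pickle
np.set_printoptions(precision=4,suppress=True)
c=pickle.load(open("w1.pkl","rb"))
T=lambda p:(p[0]/4+335-.375,p[1]/4+105-.375)
f=lambda p,z:plane(c,T(p),z)[:2]
tl,bl,tr=f((40,46),.012),f((36,305),.012),f((708,50),.012)
print(tl,bl,tr, np.linalg.norm(tl-bl),np.linalg.norm(tl-tr))
ux=(tr-tl)/np.linalg.norm(tr-tl); yaw=np.degrees(np.arctan2(ux[1],ux[0])); print("yaw",yaw)
mid=(tl+bl)/2; uy=np.array([-ux[1],ux[0]])
org=mid+.085*ux; print("origin",org)
def G(p,z): d=f(p,z)-org; return np.array([d@ux,d@uy])*1000
for n,p,z in [("J1a",(255,160),.042),("J1b",(350,162),.042),("J2a",(247,233),.042),("J2b",(343,233),.042),("J1top",(262,76),.042),("J2bot",(243,308),.042),
 ("N1bl",(525,174),.041),("N1tl",(535,95),.041),("N2tl",(515,222),.041),("N2bl",(504,297),.041)]: print(n,G(p,z))
E
```

```text
[0.4274 0.0711] [ 0.4055 -0.0128] [0.6415 0.0141] 0.08672262614256697 0.22157604975835102
yaw -14.926811802741595
origin [0.4986 0.0073]
J1a [-20.8088  10.8593]
J1b [ 8.8103 10.2646]
J2a [-21.5331 -11.9623]
J2b [  8.9138 -12.006 ]
J1top [-20.6334  36.095 ]
J2bot [-20.9075 -36.3608]
N1bl [65.1002  6.532 ]
N1tl [64.6169 30.7715]
N2tl [64.1726 -8.678 ]
N2bl [ 64.2731 -33.2257]
```

```bash
python3 -m handwheel '[[0,0.016,-0.046,0,0],[0,0.033,-0.092,0,0],[0,0.05,-0.138,0,0],[0,0.066,-0.184,0,0],[0,0.082,-0.23,0,0]]'
python3 -m handwheel '[[0,0.016,-0.046,-0.01,0],[0,0.033,-0.092,-0.02,0],[0,0.033,-0.092,-0.03,0],[0,0.033,-0.092,-0.03,0]]'; python3 - <<'E'
from h import *
import pickle
o=get_obs(); print(o['time'],o['ee_pos'],o['tcp_rot'])
c=cam("wrist"); pickle.dump(c,open("w2.pkl","wb")); cv2.imwrite("pics/w2.png",c["color"])
print(c["origin"],proj(c,[.4884,-.2459,.108]))
E
```

```text
time: 2.1
ee_pos: [0.4618, -0.212, 0.2512]
tcp_rot: [-179.9, -0.1, -15.0]
wrist_force: [0.7, 1.2, 0.5]
opening: 0.0858
time: 2.5
ee_pos: [0.4948, -0.3033, 0.218]
tcp_rot: [-179.8, 0.2, -15.0]
wrist_force: [-1.1, -0.4, -0.6]
opening: 0.0849
2.5 [ 0.49477359 -0.30332131  0.21800059] [-1.79825920e+02  1.63803095e-01 -1.50293269e+01]
[ 0.51734053 -0.22364173  0.36002915] [[295.8079183  136.63927689]]
```

View pics/w2.png

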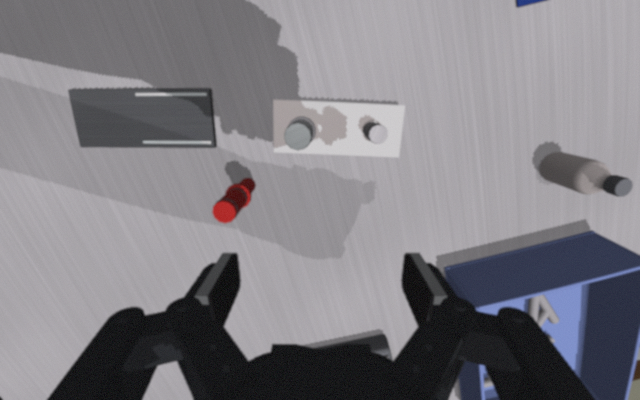

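The coupling top shows at about (299,134) in the left hole, with the sleeve at (376,132) and the red part at (226,210), well clear. Now the exact centre.

```bash
python3 - <<'E'
from h import *
import pickle
np.set_printoptions(precision=4,suppress=True)
c=pickle.load(open("w2.pkl","rb"))
crop(c,260,90,160,80,5,"pics/w2a.png")
print(c["color"][134,280:330].tolist())
E
```

```text
[[156, 158, 164], [157, 156, 165], [157, 156, 164], [150, 151, 157], [140, 140, 143], [139, 139, 136], [143, 141, 136], [147, 145, 141], [148, 146, 144], [147, 147, 143], [149, 147, 144], [150, 148, 145], [150, 148, 145], [153, 151, 147], [149, 148, 144], [151, 149, 146], [151, 150, 146], [150, 149, 145], [150, 150, 146], [151, 150, 146], [151, 150, 146], [151, 148, 145], [151, 149, 146], [152, 149, 146], [153, 151, 148], [153, 151, 148], [150, 148, 143], [151, 149, 146], [152, 150, 147], [139, 138, 136], [112, 111, 108], [81, 80, 79], [88, 85, 87], [113, 108, 111], [125, 122, 125], [135, 133, 138], [153, 151, 159], [158, 158, 165], [158, 158, 166], [159, 159, 167], [159, 160, 166], [159, 159, 167], [158, 157, 165], [157, 155, 164], [156, 156, 164], [160, 161, 168], [158, 157, 164], [159, 160, 168], [158, 158, 165], [157, 157, 165]]
```

View pics/w2a.png

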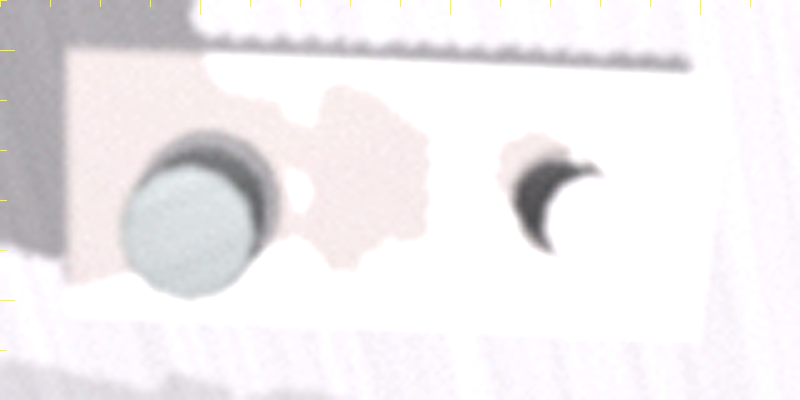

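```bash
python3 - <<'E'
from h import *
import pickle
np.set_printoptions(precision=4,suppress=True)
c=pickle.load(open("w2.pkl","rb")); t,s=pickle.load(open("c0.pkl","rb"))
p=(297.2,135.8)
print(plane(c,p,.108)); print(two(c,p,t,(442.1,179.6))); print(two(c,p,s,(170+183/4-.4,150+160/4-.4)))
# collar centre direction / rack corners in wrist
for q in [(66,48),(700,72)]: print(plane(c,(q[0]/5+260,q[1]/5+90),.02))
E
```

```text
[ 0.4898 -0.2455  0.108 ]
(array([ 0.4892, -0.2461,  0.1043]), np.float64(0.0006421115565763017))
(array([ 0.4899, -0.2455,  0.1087]), np.float64(8.768020756074328e-05))
[ 0.4654 -0.2072  0.02  ]
[ 0.603  -0.2493  0.02  ]
```

```bash
python3 -m handwheel '[[0,-0.004,0.04,0,0],[0,-0.0053,0.0576,-0.03,0],[0,-0.0053,0.0576,-0.06,0],[0,-0.0053,0.0576,-0.08,0],[0,-0.0053,0.0576,-0.08,0]]'
python3 - <<'E'
from h import *
o=get_obs(); print(o['time'],o['ee_pos'],o['tcp_rot'],o['wrist_force'])
c=cam("wrist"); cv2.imwrite("pics/w3.png",c["color"])
E
```

```text
time: 3.05
ee_pos: [0.4885, -0.2426, 0.1386]
tcp_rot: [-179.8, 0.2, -14.8]
wrist_force: [0.1, -0.4, 0.4]
opening: 0.0857
3.05 [ 0.48851275 -0.24262786  0.13858033] [-1.79822188e+02  1.72163125e-01 -1.48317470e+01] [ 0.09246458 -0.42091988  0.37122915]
```

View pics/w3.png

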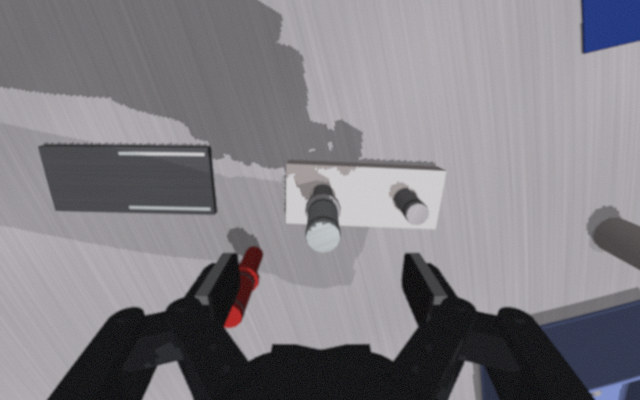

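The coupling at (323,237) is centred between the fingers (mid about 320), and the red part is clear outside the left finger. Going down.

```bash
python3 -m handwheel '[[0,0.001,-0.003,-0.025,0],[0,0.001,-0.003,-0.05,0],[0,0.001,-0.003,-0.068,0],[0,0.001,-0.003,-0.0735,0],[0,0.001,-0.003,-0.0735,0]]' 40
```

```text
time: 3.6
ee_pos: [0.4905, -0.2461, 0.0681]
tcp_rot: [-179.9, -0.0, -14.8]
wrist_force: [1.1, -0.4, 0.7]
opening: 0.0853
```

```bash
python3 -m handwheel '[[0.4,0,0,-0.003,0],[0.6,0,0,-0.003,0],[0.8,0,0,-0.003,0],[1,0,0,-0.003,0],[1,0,0,-0.003,0]]' 40; python3 -m handwheel '[[1,0,0,0,0],[1,0,0,0,0],[1,0,0,0,0]]' 80
```

```text
time: 4.1
ee_pos: [0.4907, -0.2462, 0.0656]
tcp_rot: [-179.9, -0.0, -14.8]
wrist_force: [-0.5, 0.1, 2.6]
opening: 0.0231
time: 4.4
ee_pos: [0.4908, -0.2462, 0.0657]
tcp_rot: [-179.9, -0.1, -14.8]
wrist_force: [-0.6, -0.4, 2.2]
opening: 0.0222
```

```bash
python3 -m handwheel '[[1,0,0,0.01,0],[1,0,0,0.03,0],[1,0,0,0.06,0],[1,-0.003,0.02,0.075,0],[1,-0.01,0.06,0.075,0]]'; python3 -m handwheel '[[1,-0.007,0.045,0,0],[1,-0.014,0.09,0,0],[1,-0.021,0.135,0,0],[1,-0.028,0.175,0,0],[1,-0.032,0.2,0,0]]'; python3 -m handwheel '[[1,0,0,0,0],[1,0,0,0,0]]';python3 - <<'E'
from h import *
import pickle
o=get_obs(); print(o['time'],o['ee_pos'],o['tcp_rot'],o['wrist_force'],o['torque'])
c=[cam("wrist"),cam("top"),cam("scene")]; pickle.dump(c,open("w4.pkl","wb")); cv2.imwrite("pics/w4.png",c[0]["color"])
crop(c[1],250,110,120,150,4,"pics/t4.png"); crop(c[2],270,150,120,140,4,"pics/s4.png")
E
```

```text
time: 4.9
ee_pos: [0.4818, -0.1875, 0.1434]
tcp_rot: [-179.9, -0.3, -15.0]
wrist_force: [0.0, 0.7, -1.4]
opening: 0.0221
time: 5.4
ee_pos: [0.449, 0.0148, 0.1441]
tcp_rot: [-179.9, -0.3, -14.9]
wrist_force: [0.9, -0.7, -2.2]
opening: 0.0221
time: 5.6
ee_pos: [0.449, 0.0153, 0.1445]
tcp_rot: [-179.9, -0.3, -14.8]
wrist_force: [0.8, -0.7, -2.1]
opening: 0.0227
5.6 [0.44895664 0.01526086 0.14453732] [-179.89124934   -0.31077257  -14.80138752] [ 0.76800833 -0.66166806 -2.05550745] [-0.07991745 -0.03526549 -0.01015479]
```

View pics/w4.png

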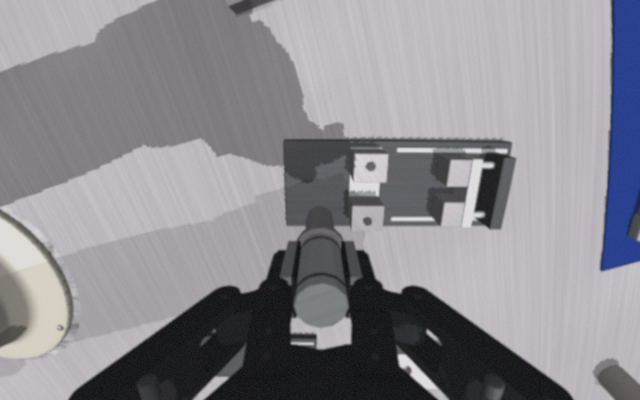

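View pics/s4.png

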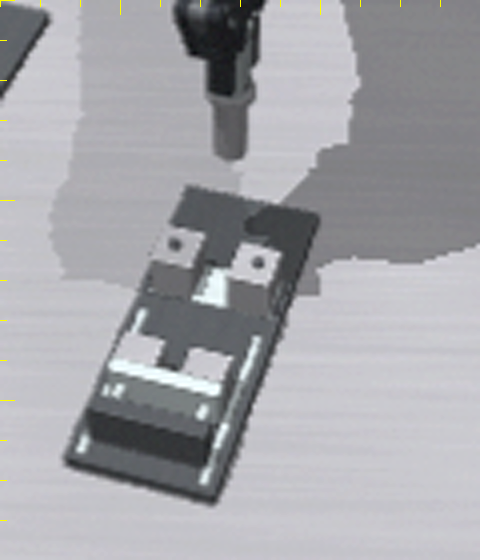

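View pics/t4.png

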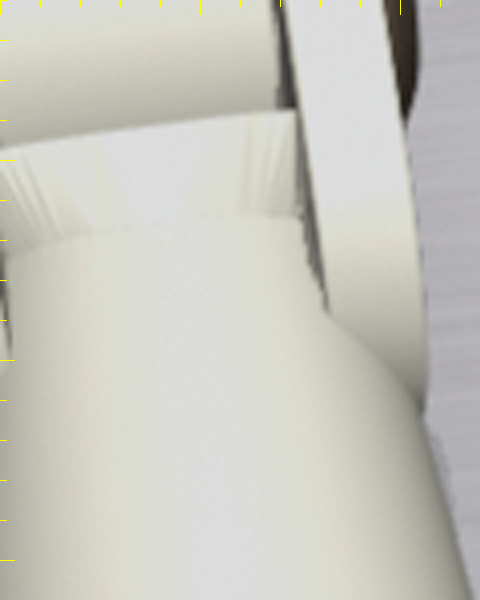

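```bash
python3 - <<'E'
from h import *
import pickle
w,t,s=pickle.load(open("w4.pkl","rb"))
crop(w,275,130,130,105,6,"pics/w4a.png")
P=np.array([.44896,.01526,0]); 
for n,c in (("w",w),("s",s)):
  for z,r in ((.0868,.010),(.0868+.045,.010),(.0868+.051,.015),(.1868,.012)):
    a=np.linspace(0,2*np.pi,73)
    q=proj(c,np.c_[P[0]+r*np.cos(a),P[1]+r*np.sin(a),0*a+z]); print(n,z,"u",q[:,0].min().round(1),q[:,0].max().round(1),"v",q[:,1].min().round(1),q[:,1].max().round(1))
E
```

```text
w 0.0868 u 305.9 332.4 v 204.6 229.1
w 0.1318 u 302.7 335.8 v 230.6 260.1
w 0.1378 u 293.6 344.9 v 227.1 272.5
w 0.1868 u 291.2 347.6 v 283.6 329.5
s 0.0868 u 324.3 332.7 v 184.2 190.0
s 0.1318 u 324.3 332.9 v 170.2 176.0
s 0.1378 u 322.1 335.1 v 166.8 175.5
s 0.1868 u 323.3 334.2 v 151.1 158.0
```

View pics/w4a.png

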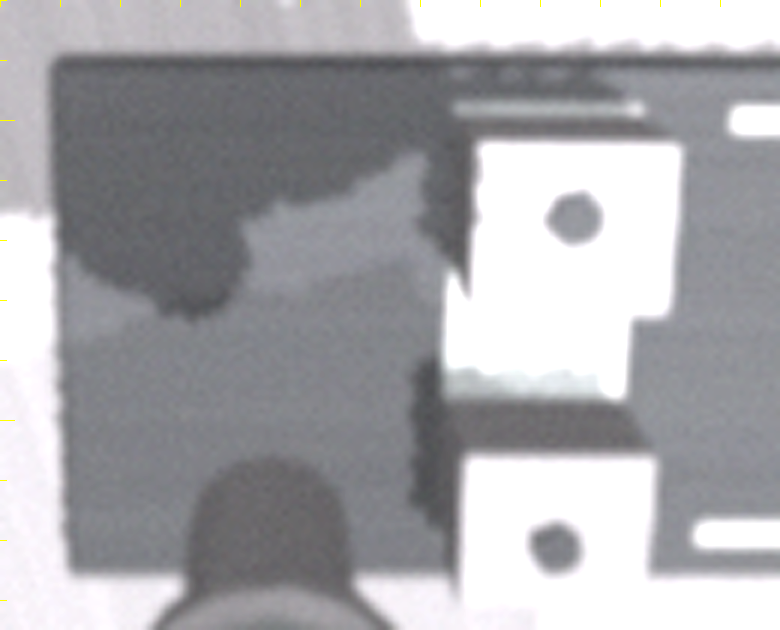

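```bash
python3 - <<'E'
from h import *
import pickle
np.set_printoptions(precision=4,suppress=True)
w,t,s=pickle.load(open("w4.pkl","rb"))
th=np.radians(-14.95); ux=np.array([np.cos(th),np.sin(th)]); uy=np.array([-ux[1],ux[0]])
W=lambda p:(p[0]/6+275-.42,p[1]/6+130-.42)
S=lambda p:(p[0]/4+270-.375,p[1]/4+150-.375)
g=lambda c,p,z:(lambda q:np.array([q@ux,q@uy])*1000)(plane(c,p,z)[:2])
for n,p in dict(J1l=(472,317),J1r=(668,318),J2l=(466,455),J2r=(655,455),J1tl=(478,143),).items(): print(n,g(w,W(p),.042))
for n,p in dict(pTL=(54,60),pBL=(70,572)).items(): print(n,g(w,W(p),.012))
# scene: left jaw(-y.. image left) inner edge, right jaw inner edge
for n,p in dict(SLfront=(190,268),SLback=(205,235),SRfront=(229,277),SRback=(243,243)).items(): print(n,g(s,S(p),.042))
P=np.array([.44896,.01526]); print("tcp",P@ux*1e3,P@uy*1e3)
a=np.linspace(0,2*np.pi,73)
for d in (-.002,-.001,0,.001):
  Q=P+d*uy; q=proj(w,np.c_[Q[0]+.01*np.cos(a),Q[1]+.01*np.sin(a),0*a+.0868]); print(d,q[:,1].min(),q[:,0].min(),q[:,0].max())
E
```

```text
J1l [460.079  145.0849]
J1r [489.1831 144.9719]
J2l [460.0016 123.3723]
J2r [488.8129 123.3593]
J1tl [459.971  170.9103]
pTL [396.1382 178.8131]
pBL [395.5339  90.5918]
SLfront [489.7283 120.8838]
SLback [461.528  121.2848]
SRfront [489.7069 145.0594]
SRback [461.0541 145.1173]
tcp 429.82658291134 130.56438190701564
-0.002 207.08746165813716 305.90566469276513 332.3828946107916
-0.001 205.82654264910835 305.8863950982763 332.4035184766118
0 204.561791536245 305.8670928884031 332.4241837841405
0.001 203.29319788391783 305.8477581260908 332.44489052374394
```

```bash
python3 - <<'E'
from h import *
import pickle
w,t,s=pickle.load(open("w4.pkl","rb"))
crop(s,295,195,60,45,12,"pics/s4b.png")
E
```

```text
(no output)
```

View pics/s4b.png

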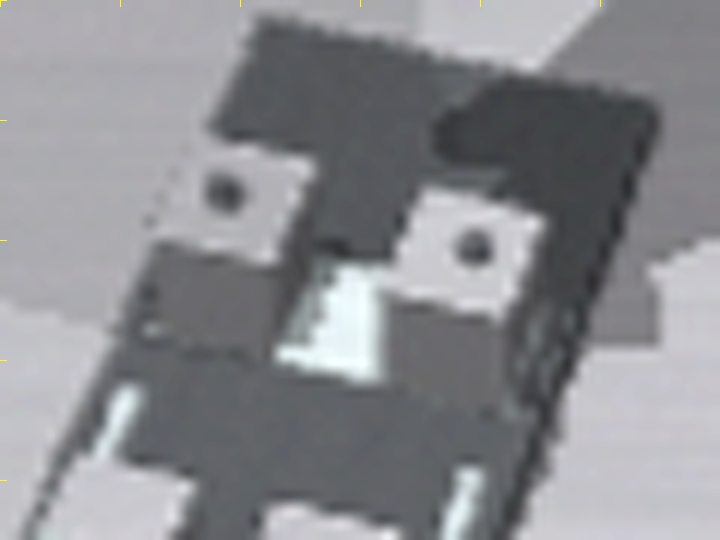

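```bash
python3 -m handwheel '[[1,0.0012,0.0044,-0.02,0],[1,0.0012,0.0044,-0.04,0],[1,0.0012,0.0044,-0.055,0],[1,0.0012,0.0044,-0.064,0],[1,0.0012,0.0044,-0.0673,0]]'; python3 -m handwheel '[[1,0,0,0,0],[1,0,0,0,0]]';python3 - <<'E'
from h import *
import pickle
o=get_obs(); print(o['time'],o['ee_pos'],o['tcp_rot'],o['wrist_force'],o['torque'])
w=cam("wrist");s=cam("scene"); pickle.dump((w,s),open("w5.pkl","wb")); cv2.imwrite("pics/w5.png",w["color"])
crop(s,290,160,80,80,8,"pics/s5.png")
E
```

```text
time: 6.25
ee_pos: [0.45, 0.018, 0.076]
tcp_rot: [-179.9, -0.2, -15.0]
wrist_force: [-0.1, 0.4, -1.0]
opening: 0.0223
time: 6.45
ee_pos: [0.4503, 0.0179, 0.0766]
tcp_rot: [-179.9, -0.3, -15.0]
wrist_force: [-0.5, 0.2, -2.0]
opening: 0.0221
6.45 [0.4503262  0.01786428 0.07659172] [-179.91242981   -0.25567403  -15.0198609 ] [-0.48116405  0.15317479 -2.02589625] [-0.01402975 -0.02330541 -0.00660091]
```

View pics/w5.png

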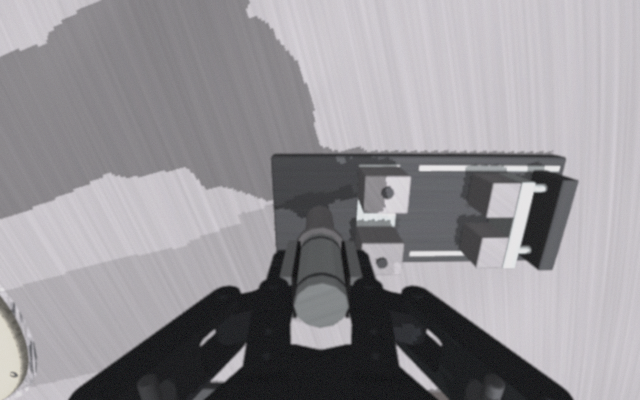

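View pics/s5.png

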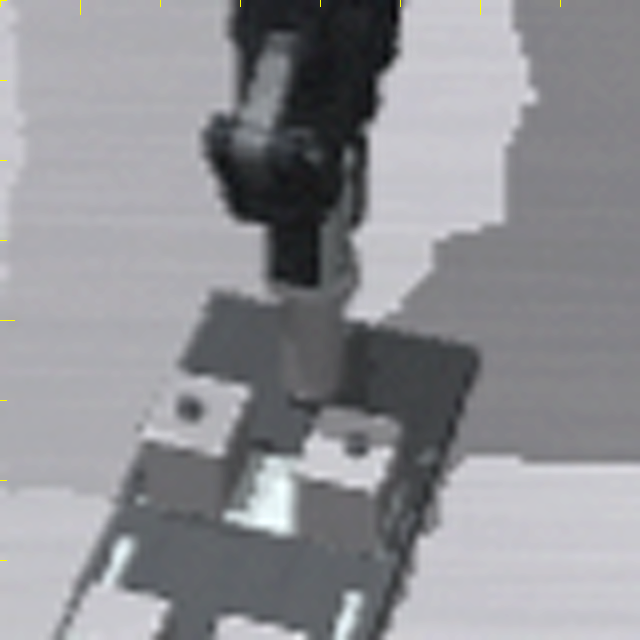

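```bash
python3 - <<'E'
from h import *
import pickle
w,s=pickle.load(open("w5.pkl","rb"))
crop(w,270,150,130,120,6,"pics/w5a.png")
E
```

```text
(no output)
```

View pics/w5a.png

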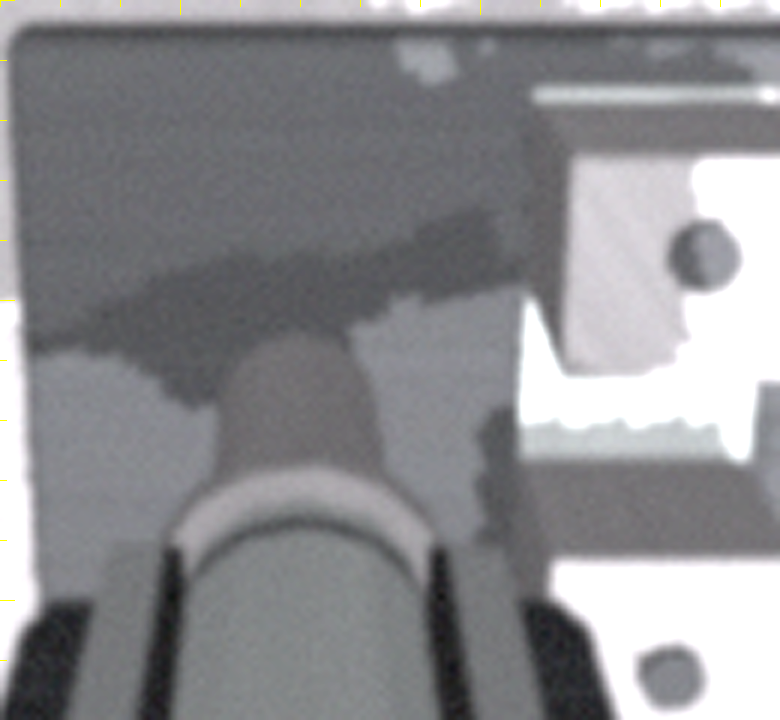

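```bash
python3 - <<'E'
from h import *
import pickle
np.set_printoptions(precision=2,suppress=True)
w,s=pickle.load(open("w5.pkl","rb"))
th=np.radians(-14.95); ux=np.array([np.cos(th),np.sin(th)]); uy=np.array([-ux[1],ux[0]])
W=lambda p:(p[0]/6+270-.42,p[1]/6+150-.42)
S=lambda p:(p[0]/8+290-.44,p[1]/8+160-.44)
g=lambda c,p,z:(lambda q:np.array([q@ux,q@uy])*1000)(plane(c,p,z)[:2])
for n,p,z in [("J1l",(565,376),.042),("J2l",(550,558),.042),("J1tl",(572,155),.042),("J2base",(518,460),.012),("J2baseR",(750,460),.012),("pTL",(10,28),.012)]: print(n,g(w,W(p),z))
P=np.array([.45033,.01786]); print("tcp",P@ux*1e3,P@uy*1e3)
a=np.linspace(0,2*np.pi,73)
for d in (-.003,-.002,-.001,0,.001):
  for z in (.0189,.0209):
    Q=P+d*uy; q=proj(w,np.c_[Q[0]+.01*np.cos(a),Q[1]+.01*np.sin(a),0*a+z]); print(d,z,q[:,1].min(),q[:,0].min(),q[:,0].max())
Q=P; q=proj(s,np.c_[Q[0]+.01*np.cos(a),Q[1]+.01*np.sin(a),0*a+.0189]);print("scene",q.min(0),q.max(0), "meas u",S((285,0))[0],S((342,0))[0],"v",S((0,400))[1])
for n,p in dict(L=(232,455),Lb=(250,385),R=(300,457),Rb=(312,410)).items(): print(n,g(s,S(p),.042))
E
```

```text
J1l [460.03 146.35]
J2l [459.38 123.9 ]
J1tl [459.61 171.48]
J2base [459.39 122.6 ]
J2baseR [490.08 122.42]
pTL [395.84 179.85]
tcp 430.4794725755506 133.42980248458656
-0.003 0.0189 208.34979411126756 306.014645578631 332.4592663029238
-0.003 0.0209 209.3143180281232 305.8993394251714 332.57653744615925
-0.002 0.0189 207.09251670458164 305.99054261187695 332.47505196238313
-0.002 0.0209 208.0472633848501 305.8748266332996 332.59265871036337
-0.001 0.0189 205.83141152405864 305.9663920510872 332.4908645173873
-0.001 0.0209 206.77631124521088 305.85026487328696 332.6088078356015
0 0.0189 204.56646806381175 305.94219391427305 332.50670391868056
0 0.0209 205.50145076650676 305.8256541621285 332.6249847723186
0.001 0.0189 203.29767583767207 305.9179482216537 332.52257011523244
0.001 0.0209 204.2226711257282 305.8009945191065 332.641189469116
scene [325.31 204.2 ] [333.3  210.01] meas u 325.185 332.31 v 209.56
L [488.14 123.95]
Lb [459.39 120.44]
R [482.93 143.45]
Rb [463.71 141.36]
```

```bash
cat > st.py <<'E'
from h import *
o=get_obs(); P=o['ee_pos']; th=np.radians(-14.95); c,s=np.cos(th),np.sin(th)
f=o['wrist_force']; q=o['torque']
print("t %.2f gx %.2f gy %.2f z %.2f yaw %.2f | fx %.2f fy %.2f fz %.2f | tx %.2f ty %.2f tz %.2f"%(o['time'],1e3*(P[0]*c+P[1]*s)-480.6,1e3*(-P[0]*s+P[1]*c)-134.2,1e3*P[2],o['tcp_rot'][2],f[0]*c+f[1]*s,-f[0]*s+f[1]*c,f[2],q[0]*c+q[1]*s,-q[0]*s+q[1]*c,q[2]))
E
python3 st.py; python3 -m handwheel '[[1,0.003,0.001,0,0],[1,0.0075,0,0,0],[1,0.0115,-0.001,0,0],[1,0.0139,-0.002,0,0],[1,0.0139,-0.002,0,0]]' 90; python3 -m handwheel '[[1,0,0,0,0]]'; python3 st.py
```

```text
t 6.55 gx -50.03 gy -0.66 z 76.71 yaw -15.01 | fx 1.12 fy -0.02 fz -1.22 | tx 0.03 ty -0.00 tz -0.03
time: 7.05
ee_pos: [0.4646, 0.0158, 0.0766]
tcp_rot: [-179.9, -0.3, -15.0]
wrist_force: [-0.4, 1.0, -1.7]
opening: 0.0221
time: 7.15
ee_pos: [0.4646, 0.0158, 0.0765]
tcp_rot: [-179.9, -0.2, -15.0]
wrist_force: [0.1, 0.3, -1.9]
opening: 0.0221
t 7.15 gx -35.83 gy 0.90 z 76.50 yaw -15.02 | fx -0.01 fy 0.34 fz -1.89 | tx -0.00 ty -0.03 tz -0.03
```

```bash
python3 -m handwheel '[[1,0.001,-0.0003,0,0],[1,0.002,-0.0005,0,0],[1,0.003,-0.0008,0,0],[1,0.004,-0.001,0,0],[1,0.0048,-0.0013,0,0]]'; python3 st.py;  python3 -m handwheel '[[1,0.001,-0.0003,0,0],[1,0.0015,-0.0004,0,0],[1,0.002,-0.0005,0,0]]'; python3 st.py
```

```text
time: 7.65
ee_pos: [0.4695, 0.0145, 0.0765]
tcp_rot: [-179.9, -0.2, -15.0]
wrist_force: [-0.0, -0.1, -2.6]
opening: 0.0221
t 7.65 gx -30.74 gy 0.88 z 76.50 yaw -15.02 | fx 0.01 fy -0.07 fz -2.64 | tx -0.03 ty 0.00 tz -0.00
time: 7.95
ee_pos: [0.4715, 0.0139, 0.0765]
tcp_rot: [-179.9, -0.2, -15.0]
wrist_force: [0.0, -0.2, -0.7]
opening: 0.0221
t 7.95 gx -28.66 gy 0.90 z 76.47 yaw -15.03 | fx 0.08 fy -0.18 fz -0.68 | tx -0.01 ty -0.04 tz 0.01
```

```bash
python3 -m handwheel '[[1,0.0005,-0.0001,0,0],[1,0.001,-0.0003,0,0]]'; python3 st.py; python3 -m handwheel '[[1,0.0005,-0.0001,0,0],[1,0.001,-0.0003,0,0]]'; python3 st.py
```

```text
time: 8.15
ee_pos: [0.4725, 0.0136, 0.0765]
tcp_rot: [-179.9, -0.2, -15.0]
wrist_force: [-0.2, -0.9, -1.6]
opening: 0.0226
t 8.15 gx -27.56 gy 0.86 z 76.48 yaw -15.03 | fx 0.08 fy -0.95 fz -1.60 | tx 0.03 ty 0.03 tz -0.01
time: 8.35
ee_pos: [0.4736, 0.0133, 0.0765]
tcp_rot: [-179.9, -0.2, -15.0]
wrist_force: [-0.3, 0.4, -1.1]
opening: 0.0225
t 8.35 gx -26.47 gy 0.85 z 76.51 yaw -15.02 | fx -0.43 fy 0.29 fz -1.15 | tx 0.05 ty 0.01 tz -0.00
```

```bash
for i in 1 2 3; do python3 -m handwheel '[[1,0.0005,-0.0001,0,0],[1,0.001,-0.0003,0,0],[1,0.0015,-0.0004,0,0]]' >/dev/null; python3 st.py; done
```

```text
t 8.65 gx -24.88 gy 0.85 z 76.50 yaw -15.02 | fx -0.21 fy -0.24 fz -2.14 | tx -0.04 ty -0.01 tz -0.07
t 8.95 gx -23.29 gy 0.85 z 76.49 yaw -15.02 | fx 0.02 fy -0.65 fz -1.86 | tx 0.06 ty -0.02 tz -0.01
t 9.25 gx -21.70 gy 0.83 z 76.48 yaw -15.03 | fx 0.62 fy 0.71 fz -2.53 | tx -0.01 ty 0.03 tz -0.06
```

```bash
python3 -m handwheel '[[1,0.0005,-0.0001,0,0],[1,0.001,-0.0003,0,0],[1,0.0015,-0.0004,0,0]]' >/dev/null; python3 st.py; python3 -m handwheel '[[1,0.0005,-0.0001,0,0],[1,0.001,-0.0003,0,0],[1,0.0015,-0.0004,0,0]]' >/dev/null; python3 st.py
```

```text
t 9.55 gx -20.10 gy 0.83 z 76.48 yaw -15.02 | fx -0.45 fy 0.13 fz -2.15 | tx 0.01 ty -0.00 tz -0.01
t 9.85 gx -18.48 gy 0.84 z 76.52 yaw -15.02 | fx -0.11 fy 0.91 fz -2.07 | tx -0.04 ty -0.02 tz 0.03
```

```bash
python3 -m handwheel '[[1,0.0005,-0.0001,0,0],[1,0.001,-0.0003,0,0],[1,0.0015,-0.0004,0,0]]' >/dev/null; python3 st.py; python3 -m handwheel '[[1,0.0005,-0.0001,0,0],[1,0.001,-0.0003,0,0],[1,0.0015,-0.0004,0,0]]' >/dev/null; python3 st.py
```

```text
t 10.15 gx -16.92 gy 0.84 z 76.47 yaw -15.02 | fx 0.46 fy 0.27 fz -0.86 | tx -0.02 ty 0.06 tz -0.02
t 10.45 gx -15.29 gy 0.84 z 76.50 yaw -15.02 | fx 0.36 fy 0.72 fz -2.31 | tx -0.00 ty 0.01 tz 0.03
```

```bash
python3 - <<'E'
from h import *
w=cam("wrist");s=cam("scene")
crop(w,260,150,160,120,5,"pics/w6.png"); crop(s,290,160,80,70,8,"pics/s6.png")
E
```

```text
(no output)
```

View pics/w6.png

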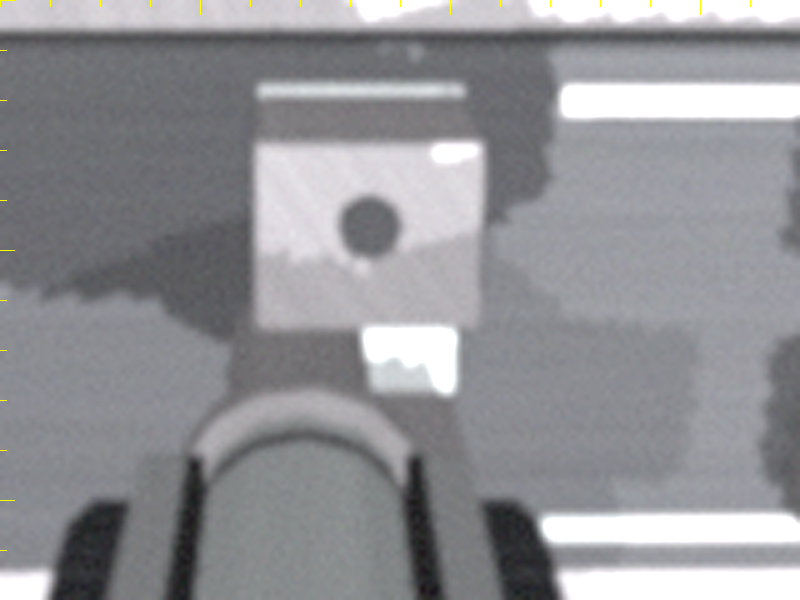

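View pics/s6.png

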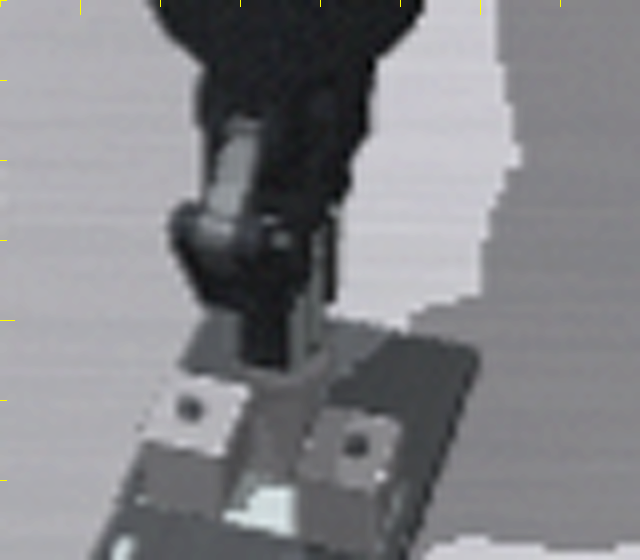

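The shank enters between the jaws without contact: in the scene crop it sits at about (270,440), between the jaw tops. I'll carry on through.

```bash
python3 -m handwheel '[[1,0.001,-0.0003,0,0],[1,0.002,-0.0005,0,0],[1,0.003,-0.0008,0,0],[1,0.004,-0.0011,0,0],[1,0.005,-0.0013,0,0]]' >/dev/null; python3 st.py; python3 -m handwheel '[[1,0.001,-0.0003,0,0],[1,0.002,-0.0005,0,0],[1,0.003,-0.0008,0,0],[1,0.004,-0.0011,0,0],[1,0.005,-0.0013,0,0]]' >/dev/null; python3 st.py
```

```text
t 11.05 gx -10.03 gy 0.84 z 76.48 yaw -15.03 | fx -0.63 fy -0.09 fz -1.90 | tx -0.03 ty 0.00 tz 0.01
t 11.55 gx -4.78 gy 0.87 z 76.46 yaw -15.03 | fx -0.46 fy -0.60 fz -1.22 | tx 0.04 ty 0.06 tz -0.03
```

```bash
python3 -m handwheel '[[1,0.001,-0.0003,0,0],[1,0.002,-0.0005,0,0],[1,0.003,-0.0008,0,0],[1,0.004,-0.0011,0,0],[1,0.005,-0.0013,0,0]]' >/dev/null; python3 st.py; python3 -m handwheel '[[1,0.001,-0.0003,0,0],[1,0.002,-0.0005,0,0],[1,0.003,-0.0008,0,0],[1,0.004,-0.0011,0,0],[1,0.005,-0.0013,0,0]]' >/dev/null; python3 st.py
```

```text
t 12.05 gx 0.48 gy 0.92 z 76.46 yaw -15.03 | fx -0.03 fy 0.83 fz -1.57 | tx 0.01 ty -0.01 tz -0.01
t 12.55 gx 5.72 gy 0.95 z 76.45 yaw -15.03 | fx -0.03 fy 0.58 fz -1.95 | tx 0.02 ty 0.03 tz -0.01
```

```bash
python3 -m handwheel '[[1,0.001,-0.0003,0,0],[1,0.002,-0.0005,0,0],[1,0.003,-0.0008,0,0],[1,0.004,-0.0011,0,0],[1,0.005,-0.0013,0,0]]' >/dev/null; python3 st.py; python3 -m handwheel '[[1,0.001,-0.0003,0,0],[1,0.002,-0.0005,0,0],[1,0.003,-0.0008,0,0],[1,0.004,-0.0011,0,0],[1,0.005,-0.0013,0,0]]' >/dev/null; python3 st.py
```

```text
t 13.05 gx 10.98 gy 0.97 z 76.44 yaw -15.03 | fx -0.65 fy 0.37 fz -1.36 | tx 0.01 ty 0.02 tz -0.03
t 13.55 gx 16.24 gy 1.00 z 76.46 yaw -15.03 | fx -0.82 fy 0.42 fz -1.78 | tx -0.01 ty -0.03 tz -0.03
```

```bash
python3 -m handwheel '[[1,0.0015,-0.0004,0,0],[1,0.003,-0.0008,0,0],[1,0.0045,-0.0012,0,0],[1,0.006,-0.0016,0,0],[1,0.0075,-0.002,0,0]]' >/dev/null; python3 st.py; python3 -m handwheel '[[1,0.0015,-0.0004,0,0],[1,0.003,-0.0008,0,0],[1,0.0045,-0.0012,0,0],[1,0.006,-0.0016,0,0],[1,0.0075,-0.002,0,0]]' >/dev/null; python3 st.py
```

```text
t 14.05 gx 24.13 gy 0.98 z 76.44 yaw -15.03 | fx 0.54 fy 0.60 fz -1.32 | tx 0.02 ty 0.02 tz -0.03
t 14.55 gx 32.03 gy 0.99 z 76.45 yaw -15.03 | fx 0.79 fy -0.20 fz -1.44 | tx -0.05 ty 0.02 tz -0.03
```

```bash
python3 -m handwheel '[[1,0.0015,-0.0004,0,0],[1,0.003,-0.0008,0,0],[1,0.0045,-0.0012,0,0],[1,0.0055,-0.0015,0,0],[1,0.0065,-0.0017,0,0]]' >/dev/null; python3 st.py;  python3 - <<'E'
from h import *
import pickle
w=cam("wrist"); pickle.dump(w,open("w7.pkl","wb")); s=cam("scene")
crop(w,230,150,160,120,5,"pics/w7.png"); crop(s,280,170,80,70,8,"pics/s7.png")
E
```

```text
t 15.05 gx 38.83 gy 1.03 z 76.44 yaw -15.03 | fx -0.72 fy -0.27 fz -2.49 | tx 0.01 ty 0.03 tz -0.02
```

View pics/w7.png

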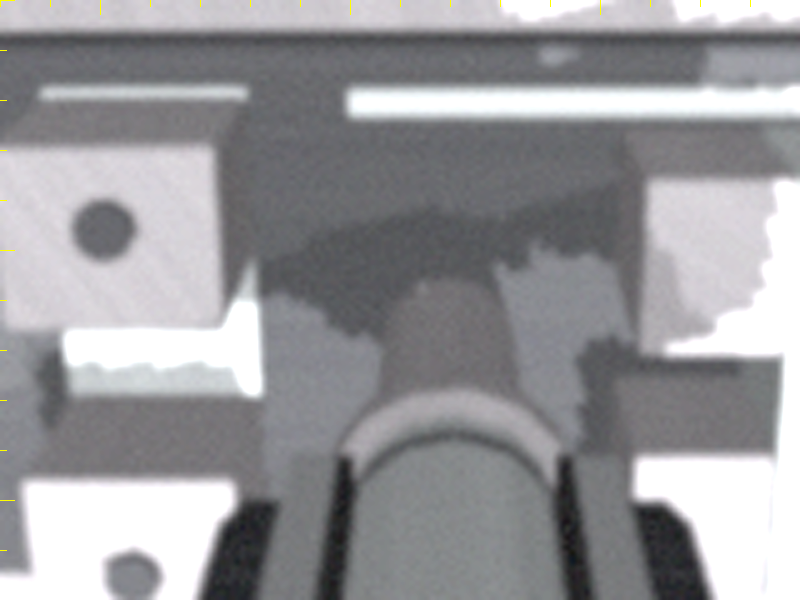

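View pics/s7.png

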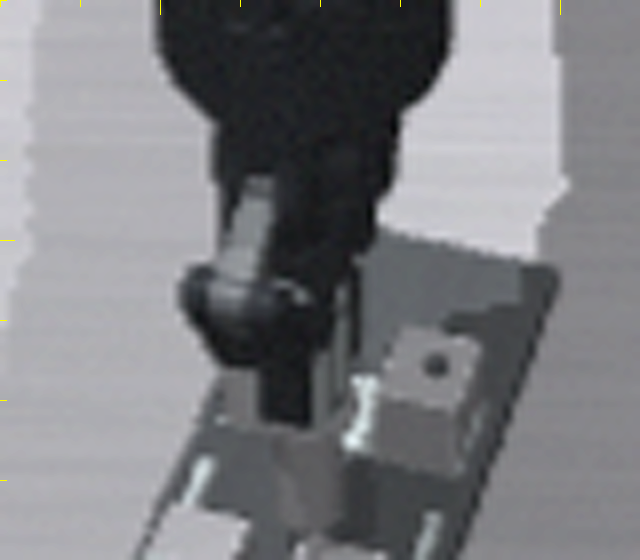

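```bash
python3 - <<'E'
from h import *
import pickle
np.set_printoptions(precision=2,suppress=True)
w=pickle.load(open("w7.pkl","rb"))
th=np.radians(-14.95); ux=np.array([np.cos(th),np.sin(th)]); uy=np.array([-ux[1],ux[0]])
W=lambda p:(p[0]/5+230-.4,p[1]/5+150-.4)
g=lambda p,z:(lambda q:np.array([q@ux,q@uy])*1000-np.array([480.6,134.2]))(plane(w,W(p),z)[:2])
for n,p,z in [("J1",(220,327),.042),("J2",(235,480),.042),("N1",(640,355),.041),("N2",(635,456),.041)]: print(n,g(p,z))
P=get_obs()['ee_pos'][:2]; a=np.linspace(0,2*np.pi,73)
for d in (-.002,-.001,0,.001):
    Q=P+d*uy; q=proj(w,np.c_[Q[0]+.01*np.cos(a),Q[1]+.01*np.sin(a),0*a+.0189]); print(d,q[:,1].min(),q[:,0].min(),q[:,0].max())
print(W((0,278)),W((378,0)),W((520,0)))
E
```

```text
J1 [ 8.55 12.26]
J2 [  9.35 -10.51]
N1 [64.64  7.59]
N2 [64.56 -7.55]
-0.002 207.17725741655448 306.0228626041388 332.5263181720347
-0.001 205.91541191148266 305.99844875969603 332.5419421043693
0 204.64972121886626 305.9739864318653 332.55759225518153
0.001 203.38017481228192 305.9494756380101 332.5732685710621
(229.6, 205.2) (305.20000000000005, 149.6) (333.6, 149.6)
```

The no-go gap middle is about 0.5 mm to the −y side of the shank. I'll shift by that much while advancing.

```bash
python3 -m handwheel '[[1,0.0014,-0.0005,0,0],[1,0.0028,-0.001,0,0],[1,0.0042,-0.0015,0,0],[1,0.0056,-0.002,0,0],[1,0.007,-0.0024,0,0]]' >/dev/null; python3 st.py; python3 -m handwheel '[[1,0.001,-0.0003,0,0],[1,0.002,-0.0005,0,0],[1,0.003,-0.0008,0,0],[1,0.004,-0.0011,0,0],[1,0.005,-0.0013,0,0]]' >/dev/null; python3 st.py
```

```text
t 15.65 gx 46.36 gy 0.51 z 76.42 yaw -15.03 | fx 0.14 fy -0.49 fz -2.68 | tx 0.00 ty 0.00 tz 0.05
t 16.15 gx 51.61 gy 0.54 z 76.41 yaw -15.03 | fx -0.32 fy 0.42 fz -1.20 | tx 0.03 ty 0.00 tz -0.02
```

```bash
python3 -m handwheel '[[1,0.0005,-0.0001,0,0],[1,0.001,-0.0003,0,0],[1,0.0015,-0.0004,0,0],[1,0.002,-0.0005,0,0]]' >/dev/null; python3 st.py; python3 -m handwheel '[[1,0.0005,-0.0001,0,0],[1,0.001,-0.0003,0,0]]' >/dev/null; python3 st.py
```

```text
t 16.55 gx 53.69 gy 0.58 z 76.41 yaw -15.04 | fx 0.30 fy 0.26 fz -2.01 | tx -0.05 ty -0.03 tz 0.00
t 16.75 gx 54.77 gy 0.54 z 76.42 yaw -15.04 | fx -0.06 fy 0.21 fz -1.97 | tx 0.00 ty 0.01 tz 0.02
```

```bash
python3 -m handwheel '[[1,0.0005,-0.0001,0,0],[1,0.001,-0.0003,0,0]]' >/dev/null; python3 st.py; python3 -m handwheel '[[1,0.0005,-0.0001,0,0],[1,0.001,-0.0003,0,0]]' >/dev/null; python3 st.py
```

```text
t 16.95 gx 55.87 gy 0.51 z 76.44 yaw -15.03 | fx -0.83 fy -0.97 fz -1.87 | tx -0.03 ty -0.00 tz -0.04
t 17.15 gx 56.96 gy 0.48 z 76.44 yaw -15.03 | fx 0.81 fy 0.47 fz -2.32 | tx 0.03 ty -0.01 tz -0.02
```

```bash
python3 -m handwheel '[[1,0.0005,-0.0001,0,0],[1,0.0005,-0.0001,0,0]]' >/dev/null; python3 st.py; python3 -m handwheel '[[1,0.0005,-0.0001,0,0],[1,0.0005,-0.0001,0,0]]' >/dev/null; python3 st.py
```

```text
t 17.35 gx 57.41 gy 0.46 z 76.37 yaw -15.04 | fx -0.69 fy -0.03 fz -0.88 | tx -0.03 ty 0.16 tz 0.03
t 17.55 gx 57.75 gy 0.46 z 76.30 yaw -15.03 | fx -1.30 fy -0.07 fz -1.36 | tx -0.06 ty 0.32 tz 0.02
```

Contact is felt (ty rising), and fy stays near zero, so it is centred. I'll build up the force slowly.

```bash
python3 -m handwheel '[[1,0.0005,-0.0001,0,0],[1,0.0005,-0.0001,0,0]]' >/dev/null; python3 st.py; python3 -m handwheel '[[1,0.0005,-0.0001,0,0],[1,0.0005,-0.0001,0,0]]' >/dev/null; python3 st.py
```

```text
t 17.75 gx 58.10 gy 0.41 z 76.21 yaw -15.04 | fx -1.58 fy -1.27 fz -0.87 | tx -0.20 ty 0.50 tz 0.02
t 17.95 gx 58.44 gy 0.36 z 76.13 yaw -15.04 | fx -2.06 fy -1.21 fz -0.01 | tx -0.18 ty 0.70 tz -0.02
```

```bash
python3 -m handwheel '[[1,0.0004,-0.0004,0.0002,0],[1,0.0004,-0.0004,0.0002,0]]' >/dev/null; python3 st.py; python3 -m handwheel '[[1,0.0006,-0.0004,0.0002,0],[1,0.0006,-0.0004,0.0002,0]]' >/dev/null; python3 st.py
```

```text
t 18.15 gx 58.81 gy 0.05 z 76.17 yaw -15.04 | fx -2.91 fy -0.50 fz -2.34 | tx -0.12 ty 0.68 tz 0.04
t 18.35 gx 59.18 gy -0.13 z 76.18 yaw -15.03 | fx -3.69 fy -0.04 fz -1.81 | tx 0.02 ty 1.02 tz -0.03
```

```bash
python3 -m handwheel '[[1,0.0006,-0.0002,0.0001,0],[1,0.0006,-0.0002,0.0001,0]]' >/dev/null; python3 st.py; python3 -m handwheel '[[1,0.0006,-0.0002,0.0001,0],[1,0.0006,-0.0002,0.0001,0]]' >/dev/null; python3 st.py; python3 -m handwheel '[[1,0.0006,-0.0002,0.0001,0],[1,0.0006,-0.0002,0.0001,0]]' >/dev/null; python3 st.py
```

```text
t 18.55 gx 59.52 gy -0.12 z 76.17 yaw -15.03 | fx -5.19 fy 0.24 fz -2.05 | tx 0.00 ty 1.36 tz -0.03
t 18.75 gx 59.79 gy -0.14 z 76.18 yaw -15.02 | fx -5.98 fy -0.10 fz -0.78 | tx 0.03 ty 1.48 tz 0.02
t 18.95 gx 59.96 gy -0.12 z 76.17 yaw -15.02 | fx -6.79 fy -0.11 fz -0.23 | tx -0.04 ty 1.56 tz -0.03
```

```bash
python3 -m handwheel '[[1,0.0008,-0.0002,0.0001,0],[1,0.0008,-0.0002,0.0001,0]]' >/dev/null; python3 st.py; python3 -m handwheel '[[1,0.0008,-0.0002,0.0001,0],[1,0.0008,-0.0002,0.0001,0],[1,0.0008,-0.0002,0.0001,0]]' >/dev/null; python3 st.py
```

```text
t 19.15 gx 60.18 gy -0.13 z 76.15 yaw -15.01 | fx -6.80 fy -1.03 fz -0.41 | tx -0.03 ty 1.71 tz -0.02
t 19.45 gx 60.32 gy -0.13 z 76.15 yaw -15.01 | fx -6.81 fy 0.51 fz -0.45 | tx -0.03 ty 1.80 tz -0.05
```

```bash
python3 -m handwheel '[[1,0.0009,-0.0002,0.0001,0],[1,0.0009,-0.0002,0.0001,0],[1,0.0009,-0.0002,0.0001,0],[1,0.0009,-0.0002,0.0001,0],[1,0.0009,-0.0002,0.0001,0]]' >/dev/null; python3 st.py; python3 -m handwheel '[[1,0.0009,-0.0002,0.0001,0],[1,0.0009,-0.0002,0.0001,0],[1,0.0009,-0.0002,0.0001,0],[1,0.0009,-0.0002,0.0001,0],[1,0.0009,-0.0002,0.0001,0]]' >/dev/null; python3 st.py
```

```text
t 19.95 gx 60.50 gy -0.11 z 76.13 yaw -15.00 | fx -7.38 fy -0.48 fz -0.65 | tx -0.05 ty 1.90 tz -0.04
t 20.45 gx 60.63 gy -0.07 z 76.14 yaw -14.99 | fx -7.41 fy 0.45 fz 0.07 | tx -0.05 ty 1.85 tz 0.03
```

```bash
python3 -m handwheel '[[1,0.0009,-0.0002,0.0001,0],[1,0.0009,-0.0002,0.0001,0],[1,0.0009,-0.0002,0.0001,0],[1,0.0009,-0.0002,0.0001,0],[1,0.0009,-0.0002,0.0001,0]]' >/dev/null; python3 st.py; python3 - <<'E'
from h import *
w=cam("wrist");s=cam("scene")
crop(w,200,150,180,120,4,"pics/w8.png"); crop(s,280,170,80,80,7,"pics/s8.png")
E
python3 st.py
```

```text
t 20.95 gx 60.76 gy -0.09 z 76.14 yaw -14.99 | fx -6.85 fy -0.09 fz 0.09 | tx -0.07 ty 1.99 tz -0.02
t 21.05 gx 60.74 gy -0.07 z 76.15 yaw -14.99 | fx -6.73 fy -0.88 fz 1.04 | tx -0.11 ty 1.97 tz -0.01
```

View pics/w8.png

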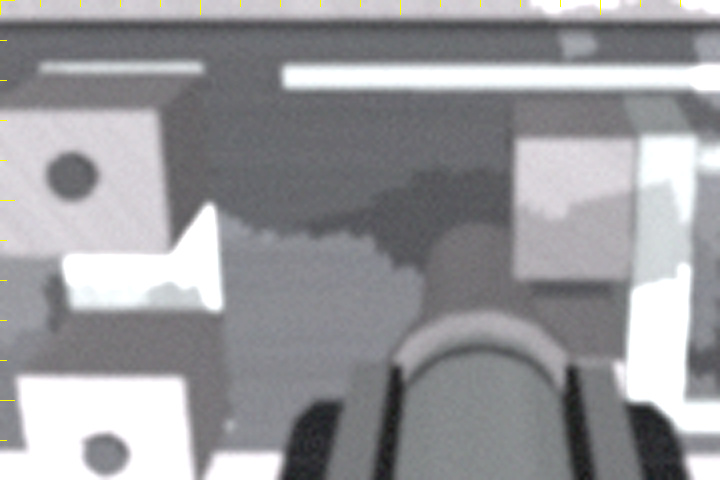

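View pics/s8.png

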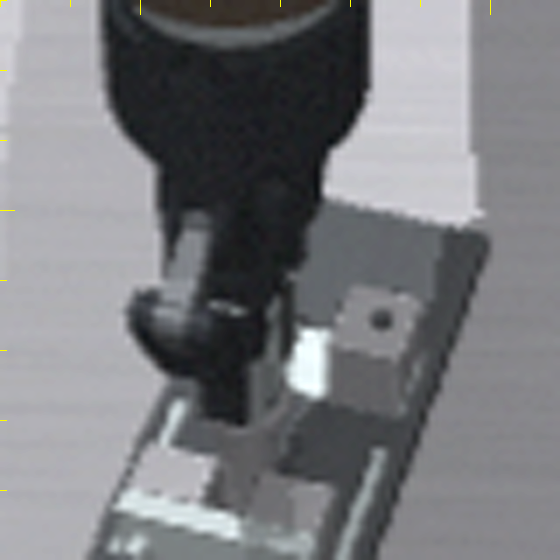

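The shank is held against the no-go jaws and stopped. Force reads about 7 N, so I'll lean slightly harder for a steady 8 N.

```bash
python3 -m handwheel '[[1,0.0011,-0.0003,0.0001,0],[1,0.0011,-0.0003,0.0001,0],[1,0.0011,-0.0003,0.0001,0],[1,0.0011,-0.0003,0.0001,0],[1,0.0011,-0.0003,0.0001,0]]' >/dev/null; python3 st.py; python3 -m handwheel '[[1,0.001,-0.0003,0.0001,0],[1,0.001,-0.0003,0.0001,0],[1,0.001,-0.0003,0.0001,0],[1,0.001,-0.0003,0.0001,0],[1,0.001,-0.0003,0.0001,0]]' >/dev/null; python3 st.py
```

```text
t 21.55 gx 60.97 gy -0.12 z 76.11 yaw -14.98 | fx -7.77 fy 0.37 fz 1.16 | tx -0.07 ty 2.03 tz -0.00
t 22.05 gx 61.09 gy -0.13 z 76.15 yaw -14.97 | fx -8.18 fy 0.43 fz 0.60 | tx 0.03 ty 2.01 tz -0.01
```

```bash
python3 -m handwheel '[[1,0.001,-0.0003,0.0001,0],[1,0.001,-0.0003,0.0001,0],[1,0.001,-0.0003,0.0001,0],[1,0.001,-0.0003,0.0001,0],[1,0.001,-0.0003,0.0001,0]]' >/dev/null; python3 st.py; python3 -m handwheel '[[1,0.001,-0.0003,0.0001,0],[1,0.001,-0.0003,0.0001,0],[1,0.001,-0.0003,0.0001,0],[1,0.001,-0.0003,0.0001,0],[1,0.001,-0.0003,0.0001,0]]' >/dev/null; python3 st.py
```

```text
t 22.55 gx 61.20 gy -0.16 z 76.14 yaw -14.96 | fx -9.04 fy -0.27 fz 0.37 | tx 0.02 ty 2.08 tz -0.03
t 23.05 gx 61.29 gy -0.16 z 76.13 yaw -14.95 | fx -8.93 fy 0.53 fz 0.51 | tx -0.01 ty 2.11 tz -0.09
```

Held at about 8 to 9 N for over 2 s, and it stopped there. Now I'll ease off, back away and lift.

```bash
python3 -m handwheel '[[1,-0.001,0.0003,0,0],[1,-0.003,0.0008,0,0],[1,-0.006,0.0016,0,0],[1,-0.01,0.0027,0,0],[1,-0.012,0.0032,0,0]]' >/dev/null; python3 st.py; python3 -m handwheel '[[1,0,0,0.01,0],[1,0,0,0.03,0],[1,0,0,0.055,0],[1,0,0,0.075,0],[1,0,0,0.08,0]]'; python3 st.py
```

```text
t 23.55 gx 48.78 gy -0.10 z 76.35 yaw -14.95 | fx 0.11 fy -0.10 fz -1.56 | tx -0.03 ty -0.04 tz -0.00
time: 24.05
ee_pos: [0.5473, -0.0071, 0.1596]
tcp_rot: [-179.9, 0.7, -15.0]
wrist_force: [0.3, -0.0, -1.3]
opening: 0.0218
t 24.05 gx 49.95 gy 0.16 z 159.60 yaw -14.95 | fx 0.31 fy 0.04 fz -1.33 | tx 0.05 ty -0.06 tz 0.03
```

```bash
python3 -m handwheel '[[1,-0.012,0.035,0,0],[1,-0.026,0.075,0,0],[1,-0.04,0.115,0,0],[1,-0.053,0.15,0,0],[1,-0.059,0.165,0,0]]'; python3 -m handwheel '[[1,0,0,0,0],[1,0,0,0,0]]'; python3 - <<'E'
from h import *
import pickle
o=get_obs(); print(o['time'],o['ee_pos'],o['tcp_rot'])
w=cam("wrist");s=cam("scene");pickle.dump((w,s),open("w9.pkl","wb"))
cv2.imwrite("pics/w9.png",w["color"]); crop(s,330,110,140,150,4,"pics/s9.png")
E
```

```text
time: 24.55
ee_pos: [0.487, 0.1603, 0.1592]
tcp_rot: [-179.9, 0.7, -14.8]
wrist_force: [0.6, 0.1, -0.9]
opening: 0.0218
time: 24.75
ee_pos: [0.4869, 0.1605, 0.1589]
tcp_rot: [-179.9, 0.7, -14.8]
wrist_force: [-0.1, -0.9, -0.9]
opening: 0.0219
24.75 [0.48688054 0.1604573  0.15894482] [-179.88198571    0.71527312  -14.76168993]
```

View pics/w9.png

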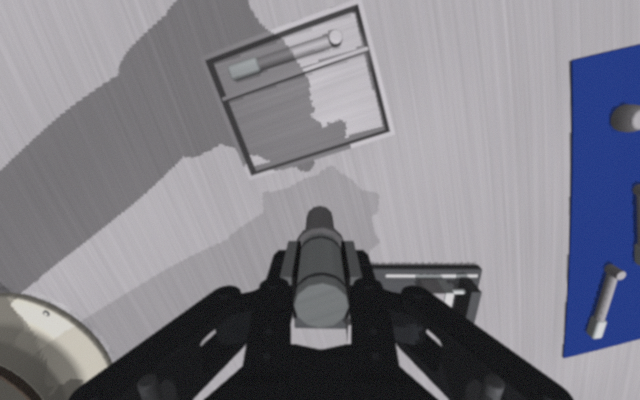

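View pics/s9.png

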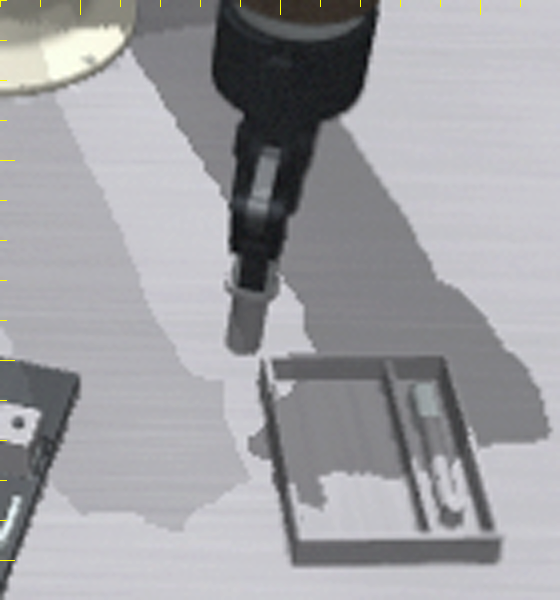

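```bash
python3 - <<'E'
from h import *
import pickle
w,s=pickle.load(open("w9.pkl","rb"))
crop(w,285,190,70,110,7,"pics/w9a.png")
crop(w,195,0,200,180,4,"pics/w9b.png")
W,_,_=pickle.load(open("w4.pkl","rb")); crop(W,285,190,70,110,7,"pics/w4c.png")
a=cv2.imread("pics/w9a.png");b=cv2.imread("pics/w4c.png"); cv2.imwrite("pics/cmp.png",cv2.resize(np.hstack([b,a]),None,fx=.75,fy=.75))
E
```

```text
(no output)
```

View pics/cmp.png

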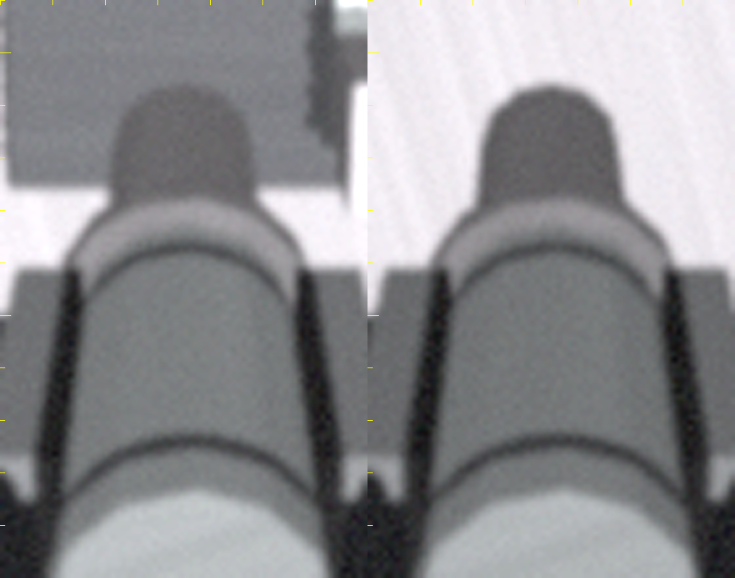

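View pics/w9b.png

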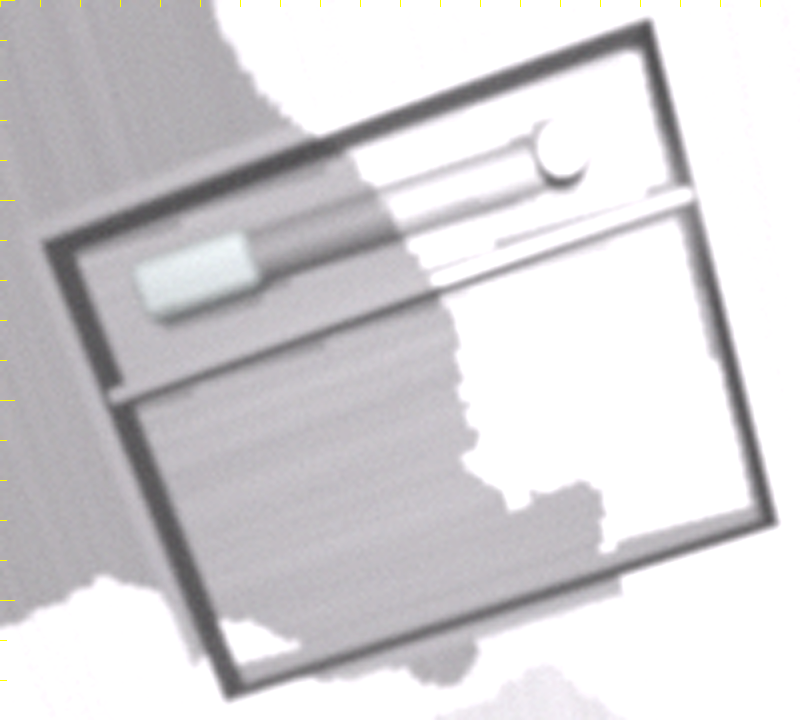

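```bash
python3 - <<'E'
from h import *
import pickle
np.set_printoptions(precision=4,suppress=True)
w,s=pickle.load(open("w9.pkl","rb"))
W=lambda p:(p[0]/4+195-.375,p[1]/4-.375)
P=np.array([plane(w,W(p),.025)[:2] for p in [(112,398),(690,190),(772,522),(232,697)]]); print(P,P.mean(0))
for i in range(4): d=P[(i+1)%4]-P[i]; print(np.linalg.norm(d),np.degrees(np.arctan2(d[1],d[0])))
S=lambda p:(p[0]/4+330-.375,p[1]/4+110-.375)
P=np.array([plane(s,S(p),.025)[:2] for p in [(262,360),(388,360),(422,530),(295,540)]]); print(P,P.mean(0))
# floor height: floor corner near inner left-top wide, two views top0+wrist
t,s0=pickle.load(open("c0.pkl","rb"))
print(two(t,(130+178/4,160+380/4),w,W((112,398))), two(t,(130+148/4,160+97/4),w,W((690,190))))
E
```

```text
[[0.4203 0.2664]
 [0.5582 0.2746]
 [0.5618 0.1998]
 [0.4243 0.1918]] [0.4912 0.2332]
0.1380934197071176 3.426347618235565
0.07487190547900714 -87.18874323269088
0.13771190533772398 -176.66013782066992
0.07466091430458706 93.10242824931574
[[0.4236 0.1838]
 [0.4205 0.2643]
 [0.5577 0.2653]
 [0.5674 0.191 ]] [0.4923 0.2261]
(array([0.4187, 0.265 , 0.0175]), np.float64(0.004411869164768023)) (array([0.5633, 0.2757, 0.0052]), np.float64(0.00435393310803323))
```

The coupling hasn't moved in the grip compared with before. Wide compartment centre is about (0.490, 0.230). Next, over and down.

```bash
python3 -m handwheel '[[1,0.001,0.03,0,0],[1,0.003,0.06,0,0],[1,0.003,0.07,-0.015,0],[1,0.003,0.07,-0.03,0],[1,0.003,0.07,-0.03,0]]'; python3 -m handwheel '[[1,0,0,-0.02,0],[1,0,0,-0.04,0],[1,0,0,-0.052,0],[1,0,0,-0.058,0],[1,0,0,-0.06,0]]';python3 st.py; python3 - <<'E'
from h import *
w=cam("wrist");s=cam("scene")
cv2.imwrite("pics/w10.png",w["color"]); crop(s,360,130,110,130,4,"pics/s10.png")
E
```

```text
time: 25.35
ee_pos: [0.4892, 0.228, 0.1258]
tcp_rot: [179.9, 0.9, -14.9]
wrist_force: [-0.4, -0.4, -2.5]
opening: 0.022
time: 25.85
ee_pos: [0.4891, 0.2275, 0.0656]
tcp_rot: [179.9, 0.9, -14.9]
wrist_force: [0.8, 0.1, -0.9]
opening: 0.0224
t 25.85 gx -66.69 gy 211.75 z 65.59 yaw -14.94 | fx 0.78 fy 0.34 fz -0.94 | tx -0.05 ty -0.04 tz 0.03
```

View pics/w10.png

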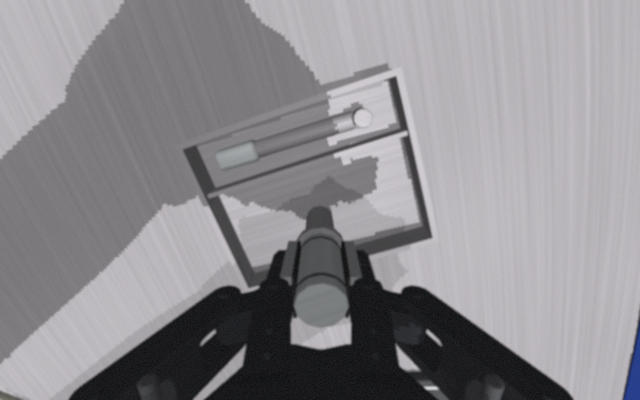

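View pics/s10.png

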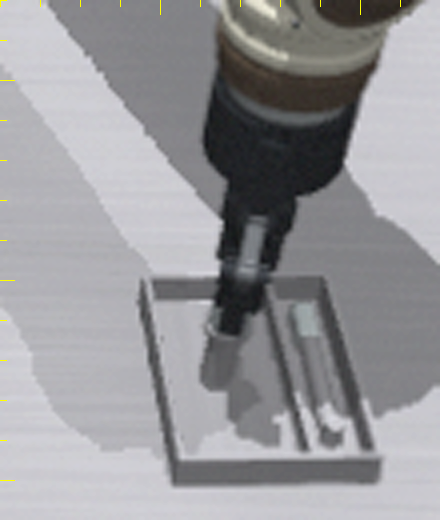

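The foot is mid-compartment. I'll lower it gently until it's felt.

```bash
python3 -m handwheel '[[1,0,0,-0.0007,0],[1,0,0,-0.0014,0],[1,0,0,-0.002,0]]' >/dev/null;python3 st.py;  python3 -m handwheel '[[1,0,0,-0.0005,0],[1,0,0,-0.001,0]]' >/dev/null;python3 st.py; python3 -m handwheel '[[1,0,0,-0.0005,0],[1,0,0,-0.0005,0]]' >/dev/null;python3 st.py
```

```text
t 26.25 gx -66.38 gy 212.44 z 64.69 yaw -14.91 | fx -0.33 fy -0.57 fz -2.60 | tx 0.02 ty 0.03 tz -0.02
t 26.45 gx -66.34 gy 212.53 z 63.82 yaw -14.90 | fx -0.24 fy 0.48 fz -2.77 | tx 0.02 ty 0.02 tz 0.02
t 26.65 gx -66.39 gy 212.52 z 63.22 yaw -14.90 | fx 0.16 fy 0.29 fz -1.60 | tx 0.03 ty -0.06 tz 0.02
```

```bash
python3 -m handwheel '[[1,0,0,-0.0006,0],[1,0,0,-0.0008,0]]' >/dev/null;python3 st.py;  python3 -m handwheel '[[1,0,0,-0.0005,0],[1,0,0,-0.0006,0]]' >/dev/null;python3 st.py; python3 -m handwheel '[[1,0,0,-0.0005,0],[1,0,0,-0.0005,0]]' >/dev/null;python3 st.py
```

```text
t 26.85 gx -66.41 gy 212.52 z 62.36 yaw -14.90 | fx 0.42 fy 0.34 fz -1.73 | tx 0.01 ty -0.00 tz 0.04
t 27.05 gx -66.38 gy 212.54 z 61.89 yaw -14.90 | fx -0.07 fy -0.27 fz 0.50 | tx -0.09 ty 0.13 tz -0.01
t 27.25 gx -66.35 gy 212.61 z 61.85 yaw -14.90 | fx -1.62 fy -0.68 fz 4.13 | tx -0.28 ty 0.41 tz 0.02
```

```bash
python3 -m handwheel '[[1,0,0,0,0],[1,0,0,0,0]]' 20;python3 st.py;  python3 -m handwheel '[[0.7,0,0,0,0],[0.68,0,0,0,0],[0.65,0,0,0,0],[0.6,0,0,0,0],[0.55,0,0,0,0]]';python3 st.py
```

```text
time: 27.45
ee_pos: [0.4897, 0.2282, 0.0619]
tcp_rot: [180.0, 0.8, -14.9]
wrist_force: [-0.9, 0.3, 1.8]
opening: 0.0226
t 27.45 gx -66.37 gy 212.60 z 61.86 yaw -14.89 | fx -0.92 fy 0.08 fz 1.77 | tx -0.22 ty 0.30 tz 0.02
time: 27.95
ee_pos: [0.4897, 0.2282, 0.0618]
tcp_rot: [180.0, 0.8, -14.9]
wrist_force: [-0.9, -0.2, -0.6]
opening: 0.0384
t 27.95 gx -66.34 gy 212.61 z 61.84 yaw -14.90 | fx -0.79 fy -0.37 fz -0.62 | tx 0.01 ty 0.00 tz 0.03
```

```bash
python3 -m handwheel '[[0.3,0,0,0,0],[0,0,0,0,0],[0,0,0,0,0],[0,0,0,0,0],[0,0,0,0,0]]'; python3 - <<'E'
from h import *
w=cam("wrist");s=cam("scene")
cv2.imwrite("pics/w11.png",w["color"]); crop(s,360,130,110,130,4,"pics/s11.png")
E
```

```text
time: 28.45
ee_pos: [0.4897, 0.2282, 0.0619]
tcp_rot: [180.0, 0.8, -14.9]
wrist_force: [0.1, -0.5, 0.1]
opening: 0.0854
```

View pics/w11.png

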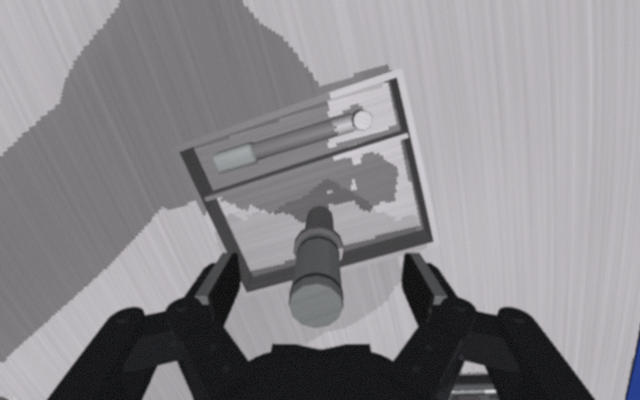

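View pics/s11.png

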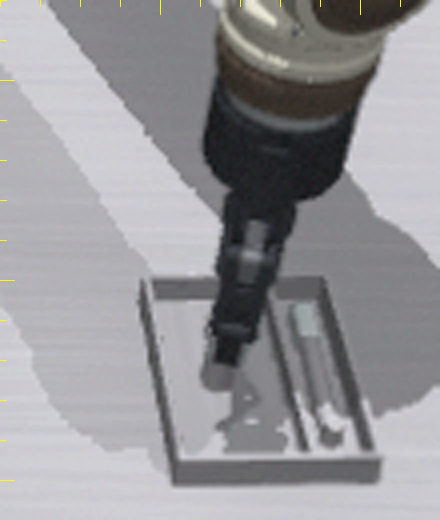

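The coupling stands free and upright, its top at (317,303) in the wrist view and clear of both fingers. Retreating straight up.

```bash
python3 -m handwheel '[[0,0,0,0.01,0],[0,0,0,0.03,0],[0,0,0,0.06,0],[0,0,0,0.1,0],[0,0,0,0.14,0]]'; python3 -m handwheel '[[0,-0.03,-0.03,0.02,0],[0,-0.06,-0.06,0.03,0],[0,-0.09,-0.09,0.03,0],[0,-0.1,-0.1,0.03,0],[0,-0.1,-0.1,0.03,0]]'; python3 - <<'E'
from h import *
for n in("wrist","scene","top"):
    c=cam(n); cv2.imwrite(f"pics/{n}12.png",c["color"])
    if n=="scene": crop(c,170,120,300,150,2,"pics/s12.png"); crop(c,380,140,90,120,4,"pics/s12b.png")
E
```

```text
time: 29.05
ee_pos: [0.4894, 0.228, 0.2039]
tcp_rot: [180.0, 0.8, -14.9]
wrist_force: [0.9, 0.7, 0.1]
opening: 0.0856
time: 29.55
ee_pos: [0.3887, 0.1272, 0.2353]
tcp_rot: [-179.9, 0.7, -15.0]
wrist_force: [0.4, -0.7, 1.3]
opening: 0.0855
```

View pics/scene12.png

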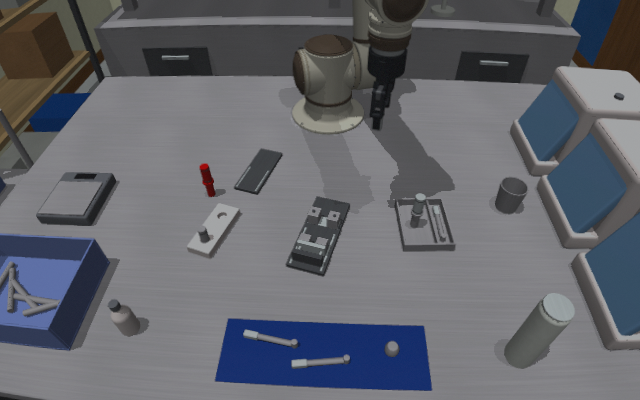

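View pics/s12b.png

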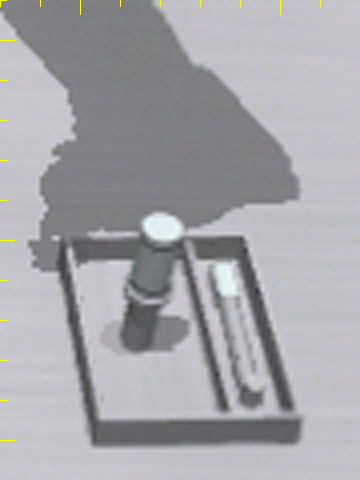

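View pics/wrist12.png

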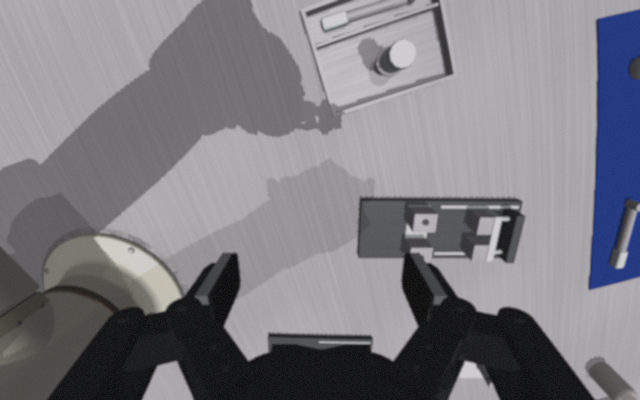

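The coupling stands upright in the wide compartment, at about (418,215) in the scene view. The sleeve, red part and handpiece are where they were. Handing in.

```bash
python3 -c "
from workcell import job_done; print(job_done())"
```

```text
the job is handed in; nothing more can be done
None
```

The coupling was gauged and now stands upright in the tray's wide compartment, released. I handed the job in at about 30 s of the 72 s allowed.

- **Go gap:** The shank passed right through with no contact felt; the readings stayed within about 1 N, which is noise.
- **No-go gap:** It stopped the shank, with first contact about 57 mm along the gauge by my measurement. One small sideways realignment brought the side force back to zero.
- **Lean:** The force reading rose gradually from 7 N to 9 N. I held it at about 8–9 N for around 1.5 s, after about 1.5 s at roughly 7 N. No reading at the gauge went above 9.1 N.
- **Placing:** I lowered the coupling until its foot touched the tray floor (the last reading before release was about 4 N), then opened the fingers and backed away.

**Last checks:** In the final scene and wrist pictures the coupling is upright near the middle of the wide compartment. The sleeve, red part, handpiece and gauge look unmoved, and the arm is clear of everything.

**Disagreements:**
- **Camera positions:** The views differed by 2–4 mm for the gauge and by up to 7 mm for the tray, so I used differences within the wrist view plus feel.
- **Tool tilt:** The tool kept a tilt of about 0.8° after the lean, which I could not correct. The coupling still settled upright on release.
- **Rows in a loop:** I ran one move (three repeats of 1.5 mm) through a shell loop instead of typing each call separately.

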